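Slide a sample tub under the lamp and shut the gate

TASK

Swing the gate of the lamp stand open and slide the lidded tub, with the glass bottle still standing on its lid, along the worktop between the stand's rails until it sits squarely against the back stop under the lamp. Then swing the gate fully shut in front of it. Do not lift the tub, let the bottle fall or shift far on the lid, or disturb the flask, the amber bottle and the card box nearby.

Things in the scene. Friction and masses are not known exactly. Their poses are not given: they have to be found in the camera images.
- lamp_stand: Fixed white lamp stand, 198 mm high. Origin on the worktop at the middle of its bay, where the tub's centre belongs; +x points into the bay (mostly to the robot's left) away from its open mouth. In this frame (mm): lamp housing overhead x -77..113, y -100..100, underside z 172; back stop face x = 40, 26 high; rear columns x 81..103, y -75 and 75. No floor plate: the tub slides on the worktop.
- lamp_edge (a point): Middle of the lower front edge of the lamp housing, 77 mm in front of the lamp_stand origin, 172 mm up. The tub at home has its near face 37 mm behind this edge, so an upright tool cannot push it there: lean in about 40 degrees.
- rail_ends (a point): Point midway between the flared ends of the two side rails, on the worktop 97 mm in front of the lamp_stand origin. Rails 24 mm high; inner faces at y -62 and 62 from x = -63 to 47, flaring to y -77 and 77 at x = -97 (lamp_stand frame). A catch post 16x18, 52 high, stands at (-79, 88).
- gate_hinge (a point): On the upright axis of the gate, at x -95, y -95, z 38 mm in the lamp_stand frame, at the mouth's side farther from the robot. The hinge post has radius 10 (collar 16) and is 62 mm high.
- gate (a joint): Angle of the gate, a level steel bar (12 thick, z 29..47 mm, free end 187 mm from the hinge axis). 0 = shut across the mouth. It grows to 2.2 as the free end swings out, away from the bay, and round to the stand's -y side; at angle a the bar points along (-sin a, cos a) in the lamp_stand frame. Friction of 0.05 N m holds it where it is left. It starts partly open, in the tub's way.
- gate_handle (a point): Upright round pin on the gate, 115 mm from the hinge axis, 14 mm thick (cap 17), from z = 47 to 107 mm; the point is on its axis at z = 88. Pinch or push it; it may turn in the fingers as the gate swings. With the gate shut it stands 18 mm in front of the lamp edge: lean the tool in over it.
- tub: Loose lidded tub, about 0.3 kg, too wide to grip. Origin: centre of its underside. Body 80 (x) by 100 (y), 75 high; fixed lid 88 x 108, z 75..84 mm, overhanging 4 mm all round. It starts some 370 mm out from the bay, up to 50 mm off its middle line, x roughly along the stand's x. Push low on the body (z 25 to 40 mm), the tool leaning back from the tub so that its tips touch first, not the lid.
- sample_bottle: Closed glass weighing bottle, 43 in diameter, 48 mm high, loose, 0.04 kg, standing near the middle of the tub's lid. Origin at the centre of its underside.
- flask: Clear conical flask, 104 in diameter at the base, 165 mm high, loose bystander at the left. Origin at the centre of its underside.
- amber_bottle: Amber stoppered bottle, 69 in diameter, 177 mm high, loose bystander at the right. Origin at the centre of its underside.
- card_box: White card box, 60 (x) by 140 (y) by 60 mm high, loose bystander between the stand and the robot. Origin at the centre of its underside.
Things that resemble listed ones, but are neither listed nor needed, are in the scene too. Leave any blue look-alike of the tub alone.

How it is judged:
By the outcome, as a careful person would: the job done as asked, in the order asked, and still so for the second after the job is handed in, with the robot touching nothing.
It also fails if it takes over 70 s, if anything falls off the work surface, if the arm or the gripper's body presses on something with over 40 N, if the wrist force passes 120 N, or if a joint passes its speed limit or range.

ROBOT

A 7-joint arm with a two-finger parallel gripper is mounted at the origin on a cart in front of the work surface, level with it; the furniture and walls round the work are solid. World frame = base frame: x ahead of the robot, y to its left, z up, the work surface at z = 0. Lengths are in mm, angles in degrees, forces in N, time in s.
With the tool pointing down it reaches from about 425 to 1025 mm from the base axis. Payload 3.6 kg.
Tool frame: the origin (TCP) lies between the finger pads; the fingertips stand 22 mm ahead of it and the grasp point (between the pads) lies 3 mm ahead of it; z points along the fingers, y is the direction in which the jaws open and shut (so a half turn about z gives the same grasp; the last joint's range is limited). The gripper opens to 85 mm and grips with 20 to 120 N. Pads are 22 mm wide; open, the fingers measure 114 mm over their backs; the gripper's body (76 mm by 85 mm) begins 54 mm behind the grasp point. The pads swing forward as they close: fully open they stand 13 mm farther back than shut.
Start: joints at [-80.071, 33.873, 2.773, 92.16, -1.908, 54.013, -1.931], TCP at [191.138, 699.354, 253.302] pointing down, gripper open.
Joint ranges: [-153.93, 153.93], [-27.13, 128.08], [-72.61, 78.16], [10.71, 143.7], [-87.88, 267.88], [4.46, 118.87], [-176.78, 176.78]. Speed limits (degrees/s): [147.25, 147.25, 180, 180, 180, 180, 180].

INTERFACE

Orientations are given as [roll, pitch, yaw] about the fixed x, y, z axes, in that order (R = Rz(yaw) Ry(pitch) Rx(roll)).
In Python, from bench import arm, read_camera, camera_model gives the robot as it stands.
- The arm moves only by the tool jog_arm, never from a script. Its arguments are lists of equal length, an entry for each row: "fingers": the finger opening in mm, from 0 to 85.4; "linear": the shift along the world's x, y, z in mm, a list of three; "angular": the turn, a rotation vector about the world's x, y, z in degrees, a list of three. In form: {"fingers": [fingers, ...], "linear": [[tx, ty, tz], ...], "angular": [[rx, ry, rz], ...]}. A call has 1 to 12 rows; each row is the pose to reach, as a shift and turn from the pose commanded when the call began; what a row does not reach only later rows make up. A row lasts 1/8 s, in which the tool goes at most 62.5 mm and 10.7 degrees, less where a joint would pass 70% of its speed; a pose out of reach is approached as far as the arm can. A call with a gripper value outside its range is refused whole. The fingers move at their own pace and stop on an object; "force" is the grip in N (left out, the last holds). Time passes only in rows, so rows that repeat a pose let the fingers close. It gives the time, the measured TCP pose, the force and the opening at its end, in the units of the state.
- arm.read_state(): the state, without advancing time (a new reading comes with each control period).
- read_camera(name): name is "scene" or "top"; returns (picture, depth): 480x640x3 uint8, red, green, blue; 480x640 float32, mm along the optical axis (not along the pixel's ray), 0 where there is no reading.
- camera_model(name): a dict with "vertical_fov" (degrees; the focal length in pixels is half the picture's height over the tangent of half this angle, whatever the lens; pixels are square), "cx", "cy" (the principal point, pixels), "position" and "attitude" of the camera in the world. Camera axes: x right, y down, z forward; pixel columns grow to the right and rows downward; lengths in mm; the calibration is good to about 2 mm. A picture is of the moment at which its call begins. camera_model takes no time and is no camera call.
- arm.hand_in(): hands the job in, once; it reports no verdict.
The state is a dict: "t": time; "qpos": joint angles; "joint_velocities": joint speeds; "tau": joint torques, N m; "tcp_pos": TCP position; "tool_rot": TCP orientation; "wrist_force": force on the tool from outside, world axes, zero at the start; "ft_torque": the same for the moment, N m; "grip_width": finger opening in mm.
Only numpy, scipy, OpenCV 4.12 (cv2) and the standard library are available. Lean on these libraries where they do the work, as an engineer would, in place of code of your own. Each camera call takes 0.05 s, during which the arm holds its last target.

## Working session

There is one attempt and no reset: what is moved stays moved. The work goes in short steps, Python scripts to look and compute and a tool call to move; the robot and the scene stay as the last step left them, time stands still between calls to the robot, and variables do not carry over. Pictures are saved under pics/ and viewed, and the job is handed in when it is done.

Besides the shell and the picture viewer there is one more tool, called after "Emit:" by a JSON object that holds its "name" and its "arguments". jog_arm: Moves the arm, as the interface text tells. Its arguments: {"type":"object","properties":{"fingers":{"type":"array"},"linear":{"type":"array"},"angular":{"type":"array"},"force":{"type":"number"}},"required":["fingers","linear","angular"]}

```bash
ls; mkdir -p pics; python3 - <<'E'
from bench import arm, read_camera, camera_model
import cv2, numpy as np
for n in ("scene","top"):
    p,d=read_camera(n); cv2.imwrite(f"pics/{n}0.png",p[:,:,::-1]); np.save(f"pics/{n}0.npy",d)
    print(n,camera_model(n))
s=arm.read_state(); print(s)
E
```

```text
pics
scene {'vertical_fov': 57.249546972955244, 'cx': 316.7421959328426, 'cy': 234.97012399924103, 'position': array([ -68.35709951, -865.77586521,  582.08997941]), 'attitude': array([-113.86207047,    1.39306799,  -36.59500261])}
top {'vertical_fov': 47.695249289145025, 'cx': 321.5441773904559, 'cy': 231.27293968968883, 'position': array([ 341.19869318,   -9.51992822, 1675.79235558]), 'attitude': array([-1.73217089e+02,  7.13873047e-02, -9.05345789e+01])}
{'t': 0.1, 'qpos': array([-80.07211194,  33.91999504,   2.76687908,  92.22888171,
        -1.91119377,  54.01120755,  -1.9305876 ]), 'joint_velocities': array([ 0.04981714, -0.16518417,  0.03391091, -0.28269801, -0.00261867,
        0.04447374,  0.08855629]), 'tau': array([ 4.79022929e-03, -5.49996793e+01,  1.55333832e+00, -1.98824215e+01,
        9.72121954e-03,  3.86739746e-03,  1.40290570e-05]), 'tcp_pos': array([190.90942416, 698.69253278, 252.26196513]), 'tool_rot': array([-1.79886076e+02,  3.36962419e-03,  1.64718552e+02]), 'wrist_force': array([-0.09078756, -0.67277193, -0.02637955]), 'ft_torque': array([-0.04421336,  0.03213142,  0.024464  ]), 'grip_width': 85.25398631790821}
```

View pics/scene0.png

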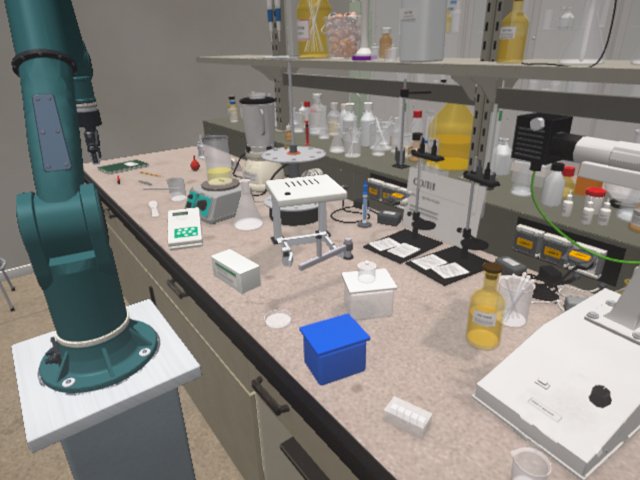

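View pics/top0.png

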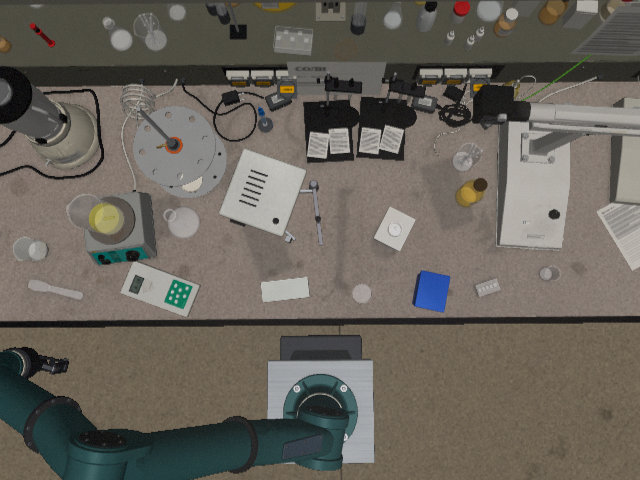

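The top view shows the stand roof near (263,193), the gate from the hinge at (314,186) to its free end at (320,242), and the white tub at (395,229) with the bottle on it. The amber bottle is at (470,192), the card box at (285,289), the flask at (183,222), and the blue decoy at (432,291). I'll zoom in to measure.

```bash
cat > h.py <<'E'
import numpy as np, cv2
from scipy.spatial.transform import Rotation as Ro
from bench import arm, read_camera, camera_model
def R(a): return Ro.from_euler('xyz',a,degrees=True).as_matrix()
def plane(n,uv,z):
    m=camera_model(n); f=240/np.tan(np.radians(m['vertical_fov']/2))
    uv=np.atleast_2d(uv).astype(float); z=np.broadcast_to(z,(len(uv),))
    d=np.c_[(uv[:,0]-m['cx'])/f,(uv[:,1]-m['cy'])/f,np.ones(len(uv))]@R(m['attitude']).T
    return m['position']+d*((z-m['position'][2])/d[:,2])[:,None]
def proj(n,X):
    m=camera_model(n); f=240/np.tan(np.radians(m['vertical_fov']/2))
    c=(np.atleast_2d(X)-m['position'])@R(m['attitude'])
    return np.c_[m['cx']+f*c[:,0]/c[:,2],m['cy']+f*c[:,1]/c[:,2]]
def cloud(n,d):
    m=camera_model(n); f=240/np.tan(np.radians(m['vertical_fov']/2))
    v,u=np.mgrid[:480,:640]
    c=np.stack([(u-m['cx'])/f*d,(v-m['cy'])/f*d,d],-1)
    P=c@R(m['attitude']).T+m['position']; P[d==0]=np.nan
    return P
E
python3 - <<'E'
from h import *
p=cv2.imread('pics/top0.png')
cv2.imwrite('pics/crop_top.png',cv2.resize(p[140:280,210:430],None,fx=3.6,fy=3.6,interpolation=cv2.INTER_CUBIC))
p=cv2.imread('pics/scene0.png')
cv2.imwrite('pics/crop_sc.png',cv2.resize(p[165:330,250:410],None,fx=3.6,fy=3.6,interpolation=cv2.INTER_CUBIC))
d=np.load('pics/top0.npy');P=cloud('top',d)
for uv in [(263,193),(395,229),(380,240),(300,290),(350,250),(471,185),(318,225)]:print(uv,P[uv[1],uv[0]].round(0))
E
```

```text
(263, 193) [626. 152. 191.]
(395, 229) [ 529. -220.  132.]
(380, 240) [ 503. -182.   82.]
(300, 290) [359.  56.  59.]
(350, 250) [481. -97.   0.]
(471, 185) [ 658. -446.  119.]
(318, 225) [554.   1.  50.]
```

View pics/crop_top.png

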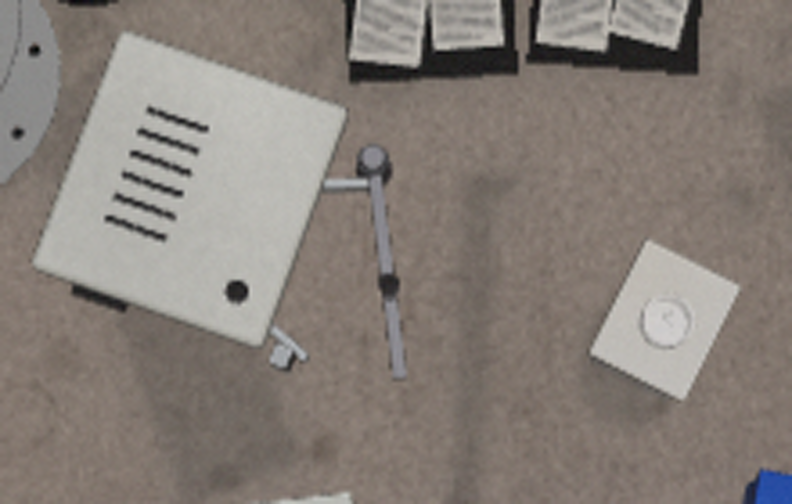

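View pics/crop_sc.png

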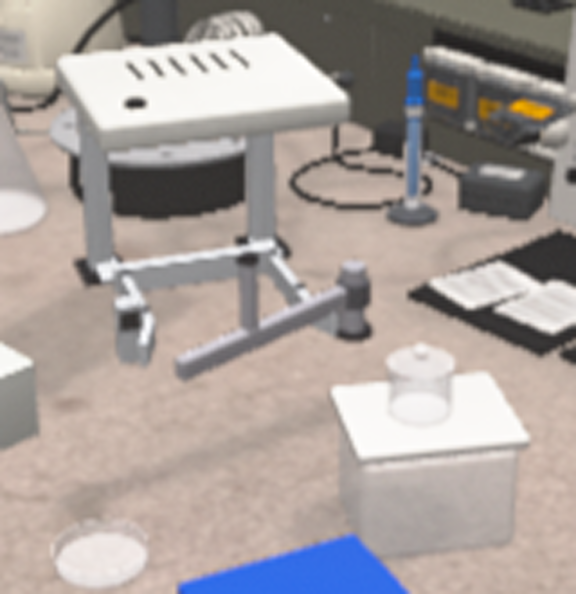

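```bash
cat > meas.py <<'E'
from h import *
def crop_px(x,y,ox=210,oy=140,s=3.6): return ((x+.5)/s-.5+ox,(y+.5)/s-.5+oy)
def rect(n,mask,z):
    cs,_=cv2.findContours(mask.astype(np.uint8),cv2.RETR_EXTERNAL,cv2.CHAIN_APPROX_NONE)
    c=max(cs,key=cv2.contourArea)
    w=plane(n,c[:,0,:],z)[:,:2]
    return cv2.minAreaRect(w.astype(np.float32))
E
python3 - <<'E'
from meas import *
d=np.load('pics/top0.npy');P=cloud('top',d);p=cv2.imread('pics/top0.png')
X,Y,Z=P[...,0],P[...,1],P[...,2]
m=(Z>175)&(Z<215)&(X>450)&(X<800)&(Y>0)&(Y<300)
print('roof',rect('top',m,198),np.nanmedian(Z[m]))
m=(Z>60)&(Z<105)&(X>430)&(X<620)&(Y<-120)&(Y>-310)&(p.min(2)>120)
m|=(Z>105)&(Z<140)&(X>480)&(X<580)&(Y<-190)&(Y>-250)
print('tub lid',rect('top',m,84))
m=(Z>110)&(Z<150)&(X>450)&(X<600)&(Y<-150)&(Y>-290)
print('bottle',rect('top',m,132),np.nanmedian(Z[m]))
for nm,(x,y),z in [('hinge top',(373,158),62),('handle top',(389,284),107),('free end',(399,377),47),('post',(282,358),52)]:
    print(nm,plane('top',crop_px(x,y),z).round(1))
m=(Z>45)&(Z<75)&(X>300)&(X<430)&(Y<150)&(Y>-20); print('card',rect('top',m,60))
for nm,a in [('amber',(430,520,150,220)),('flask',(150,215,190,250))]:
    u0,u1,v0,v1=a; s=P[v0:v1,u0:u1].reshape(-1,3); s=s[(s[:,2]>25)&(s[:,2]<200)]; print(nm,np.nanmin(s,0),np.nanmax(s,0),np.nanmedian(s,0))
E
```

```text
roof ((627.9758911132812, 152.7292022705078), (190.52081298828125, 200.03273010253906), 69.81112670898438) 197.45146496990412
tub lid ((537.1395874023438, -224.3419647216797), (87.02787017822266, 105.80957794189453), 62.425472259521484)
bottle ((530.8593139648438, -219.8181610107422), (40.3277702331543, 37.5273323059082), 89.45562744140625) 121.00391378656002
hinge top [[678.8  14.4  62. ]]
handle top [[565.4   1.6 107. ]]
free end [[495.3  -5.7  47. ]]
post [[511.7  91.9  52. ]]
card ((362.6690673828125, 92.64251708984375), (59.749996185302734, 121.72976684570312), 6.129655361175537)
amber [ 564.65385398 -604.98841334   25.12077105] [ 788.29015147 -370.30268716  183.26987323] [ 659.86168285 -558.80123913   81.69352955]
flask [485.06190527 324.0911556   25.14380949] [664.05738661 518.38754045 177.79823758] [571.39489043 407.58442208  64.28582339]
```

Emit:
{"name": "jog_arm", "arguments": {"fingers": [85,85,85,85,85,85,85,85,85,85,85,85], "linear": [[20,-40,20],[50,-95,45],[80,-150,65],[110,-205,80],[140,-260,85],[170,-315,85],[200,-370,85],[230,-425,80],[260,-480,75],[290,-535,60],[320,-590,45],[350,-645,30]], "angular": [[0,0,-6],[0,0,-14],[0,0,-22],[0,0,-30],[0,0,-38],[0,0,-46],[0,0,-54],[0,0,-62],[0,0,-70],[0,0,-78],[0,0,-86],[0,0,-94]]}}

```text
t: 1.6
tcp_pos: [533.8, 67.3, 286.7]
tool_rot: [-180.0, -0.0, 70.5]
wrist_force: [1.6, -0.3, 0.4]
grip_width: 85.0
```

Emit:
{"name": "jog_arm", "arguments": {"fingers": [60,60,60,60,60,60,60,60,60,20,10,10], "linear": [[15,-30,-10],[23.7,-52.9,-40],[23.7,-52.9,-70],[23.7,-52.9,-100],[23.7,-52.9,-130],[23.7,-52.9,-160],[23.7,-52.9,-185],[23.7,-52.9,-195],[23.7,-52.9,-195],[23.7,-52.9,-195],[23.7,-52.9,-195],[23.7,-52.9,-195]], "angular": [[0,0,0],[0,0,0],[0,0,0],[0,0,0],[0,0,0],[0,0,0],[0,0,0],[0,0,0],[0,0,0],[0,0,0],[0,0,0],[0,0,0]], "force": 20}}

```text
t: 3.1
tcp_pos: [570.0, 16.4, 95.7]
tool_rot: [178.5, -0.4, 70.8]
wrist_force: [15.6, 0.8, -5.6]
grip_width: 15.5
```

```bash
python3 - <<'E'
from h import *
s=arm.read_state(); print(s['tcp_pos'].round(1),s['grip_width'],s['qpos'].round(0),s['wrist_force'].round(1))
H=np.array([678.4,14.1])
p0=np.array([564.8,1.5])
for a in np.arange(26.4,127,8): 
    w=np.radians(159.8+a); print(round(a,1),(H+115*np.array([np.cos(w),np.sin(w)])-p0).round(1))
E
```

```text
[570.   16.4  95.7] 15.45872042877428 [-22.  38.  22. 120. -30.  26.   4.] [15.6  0.8 -5.6]
26.4 [-0.7  0.2]
34.4 [  2.1 -15.6]
42.4 [  7.1 -30.9]
50.4 [ 14.2 -45.2]
58.4 [ 23.2 -58.5]
66.4 [ 34.  -70.4]
74.4 [ 46.3 -80.7]
82.4 [ 60.  -89.1]
90.4 [ 74.6 -95.6]
98.4 [  90.1 -100. ]
106.4 [ 106.  -102.1]
114.4 [ 122.  -102.1]
122.4 [137.9 -99.8]
```

```bash
python3 - <<'E'
from h import *
p,d=read_camera('scene'); cv2.imwrite('pics/s1.png',cv2.resize(p[120:340,200:460,::-1],None,fx=2.7,fy=2.7,interpolation=cv2.INTER_CUBIC))
p,d=read_camera('top'); cv2.imwrite('pics/t1.png',cv2.resize(p[130:290,200:440,::-1],None,fx=3,fy=3,interpolation=cv2.INTER_CUBIC))
s=arm.read_state(); print(s['tcp_pos'].round(1),s['grip_width'],s['joint_velocities'].round(1),s['wrist_force'].round(1))
E
```

```text
[570.   16.4  95.7] 15.694996785148474 [-0.   0.1  0.1  0.  -0.1  0.   0. ] [15.1  1.3 -6. ]
```

View pics/s1.png

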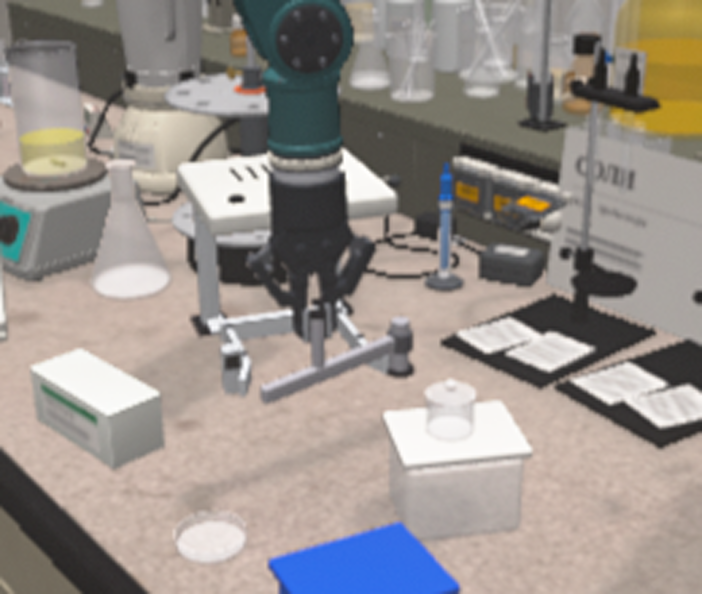

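View pics/t1.png

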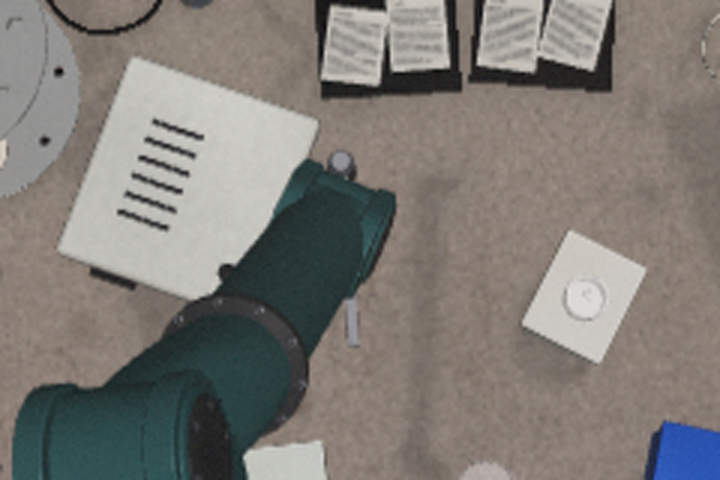

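Emit:
{"name": "jog_arm", "arguments": {"fingers": [50,50,50], "linear": [[0,0,0],[0,0,0],[0,0,0]], "angular": [[0,0,0],[0,0,0],[0,0,0]]}}

```text
t: 3.58
tcp_pos: [555.9, 15.8, 92.3]
tool_rot: [-179.9, 0.0, 70.7]
wrist_force: [0.2, -0.3, -0.5]
grip_width: 50.1
```

```bash
python3 - <<'E'
from h import *
s=arm.read_state(); print({k:np.round(v,1) for k,v in s.items()})
E
```

```text
{'t': np.float64(3.6), 'qpos': array([-21.8,  37.7,  21.8, 120.7, -30.1,  26.9,   3.8]), 'joint_velocities': array([ 0.1,  0.2, -0.2,  0. , -0. , -0.3,  0.1]), 'tau': array([ -0. , -46. ,   5.7,  -9.8,   0. ,  -0. ,  -0. ]), 'tcp_pos': array([555.9,  15.8,  92.3]), 'tool_rot': array([-179.9,    0. ,   70.7]), 'wrist_force': array([ 0.2, -0.3, -0.5]), 'ft_torque': array([-0.,  0.,  0.]), 'grip_width': np.float64(50.1)}
```

The first call had ended short of its commanded pose, so there was no collision. The pin was gripped off-centre. I'll re-measure the gate.

```bash
python3 - <<'E'
from h import *
p,d=read_camera('scene'); cv2.imwrite('pics/s2.png',cv2.resize(p[210:280,270:370,::-1],None,fx=8,fy=8,interpolation=cv2.INTER_CUBIC))
p,d=read_camera('top'); cv2.imwrite('pics/t2.png',cv2.resize(p[170:260,280:350,::-1],None,fx=8,fy=6,interpolation=cv2.INTER_CUBIC))
E
```

```text
(no output)
```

View pics/s2.png

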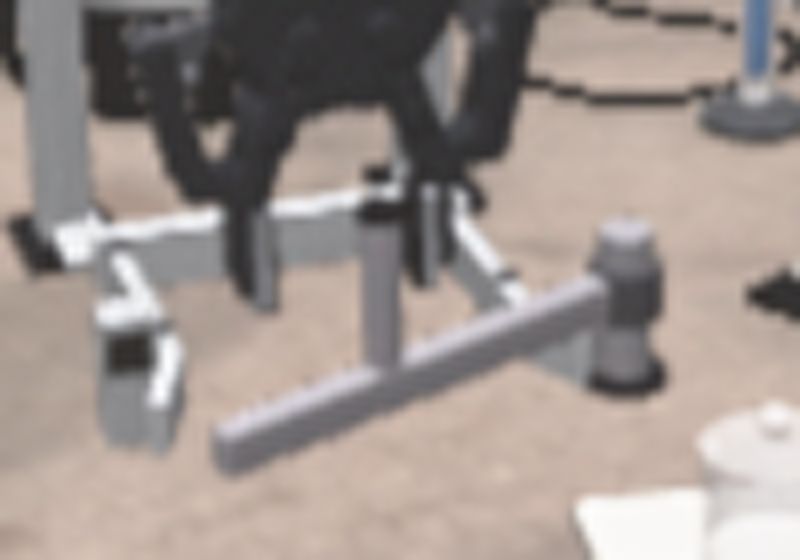

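View pics/t2.png

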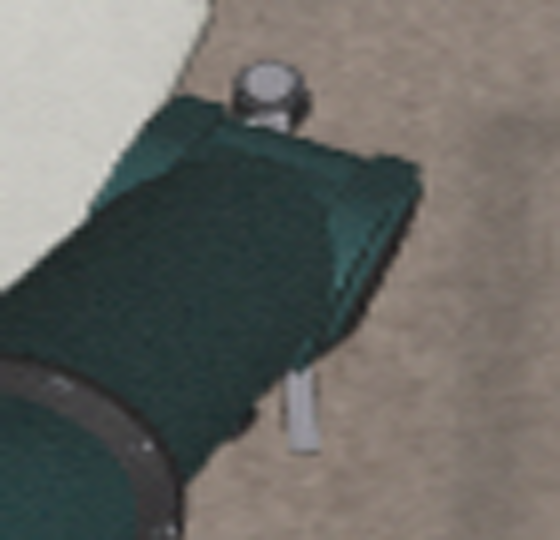

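```bash
python3 - <<'E'
from h import *
H=np.array([678.4,14.1])
f=plane('top',(317.6,244.4),47)[0]; print('free',f)
v=f[:2]-H; print(np.hypot(*v),np.degrees(np.arctan2(v[1],v[0]))%360-159.8)
print(plane('scene',(317.3,255.2),47),plane('scene',(317.1,235.2),107))
for a in (22,23,24):
  w=np.radians(159.8+a); print(a,H+115*np.array([np.cos(w),np.sin(w)]))
E
```

```text
free [495.22851115   2.95480238  47.        ]
183.5102442881467 23.68190918861046
[[562.47933282   3.07768738  47.        ]] [[562.67033694   1.83617851 107.        ]]
22 [563.45674556  10.48776271]
23 [563.53729421   8.48227647]
24 [563.65283115   6.47850145]
```

Emit:
{"name": "jog_arm", "arguments": {"fingers": [50,50,50,30,8,8,8], "linear": [[4,-5,-2],[7.6,-10.8,-4],[7.6,-10.8,-4],[7.6,-10.8,-4],[7.6,-10.8,-4],[7.6,-10.8,-4],[7.6,-10.8,-4]], "angular": [[0,0,0],[0,0,0],[0,0,0],[0,0,0],[0,0,0],[0,0,0],[0,0,0]], "force": 20}}

```text
t: 4.55
tcp_pos: [565.9, 5.3, 88.4]
tool_rot: [179.9, -0.0, 70.7]
wrist_force: [4.1, 0.3, -2.4]
grip_width: 15.0
```

```bash
python3 - <<'E'
from h import *
H=np.array([680.5,14.1])
for a in np.linspace(24.6,122,13): 
    w=np.radians(159.8+a); print(round(a,1),(H+115*np.array([np.cos(w),np.sin(w)])-[563.7,5.2]).round(0))
E
```

```text
24.6 [2. 0.]
32.7 [  5. -16.]
40.8 [  9. -32.]
49.0 [ 16. -46.]
57.1 [ 25. -60.]
65.2 [ 35. -72.]
73.3 [ 48. -83.]
81.4 [ 61. -92.]
89.5 [ 76. -99.]
97.6 [  92. -103.]
105.8 [ 108. -106.]
113.9 [ 124. -106.]
122.0 [ 140. -104.]
```

Emit:
{"name": "jog_arm", "arguments": {"fingers": [8,8,8,8,8,8,8,8,8,8,8,8], "linear": [[5,-16,0],[9,-32,0],[16,-46,0],[25,-60,0],[35,-72,0],[48,-83,0],[61,-92,0],[76,-99,0],[92,-103,0],[108,-106,0],[124,-106,0],[138,-104,0]], "angular": [[0,0,0],[0,0,0],[0,0,0],[0,0,0],[0,0,0],[0,0,0],[0,0,0],[0,0,0],[0,0,0],[0,0,0],[0,0,0],[0,0,0]]}}

```text
t: 6.05
tcp_pos: [702.0, -104.4, 88.1]
tool_rot: [179.9, 0.3, 70.5]
wrist_force: [-2.0, -5.9, 0.4]
grip_width: 13.7
```

Emit:
{"name": "jog_arm", "arguments": {"fingers": [60,60,60,60,60,60,60,60], "linear": [[0,0,0],[0,0,0],[0,0,0],[0,0,40],[0,0,80],[0,0,110],[10,-60,130],[10,-120,140]], "angular": [[0,0,0],[0,0,0],[0,0,0],[0,0,0],[0,0,0],[0,0,0],[0,0,0],[0,0,0]]}}

```text
t: 7.05
tcp_pos: [714.3, -217.9, 229.9]
tool_rot: [179.8, -0.1, 71.0]
wrist_force: [0.6, -0.4, -0.5]
grip_width: 60.1
```

```bash
python3 - <<'E'
from meas import *
s=arm.read_state(); print(s['tcp_pos'].round(1),s['tool_rot'].round(1),s['qpos'].round(0))
p,d=read_camera('top'); cv2.imwrite('pics/t3.png',cv2.resize(p[130:290,240:480,::-1],None,fx=3,fy=3,interpolation=cv2.INTER_CUBIC))
p,d=read_camera('scene'); cv2.imwrite('pics/s3.png',p[:,:,::-1])
E
```

```text
[ 714.3 -217.9  229.9] [ 1.798e+02 -1.000e-01  7.100e+01] [ -3.  39.  28.  91. -22.  55.  13.]
```

View pics/t3.png

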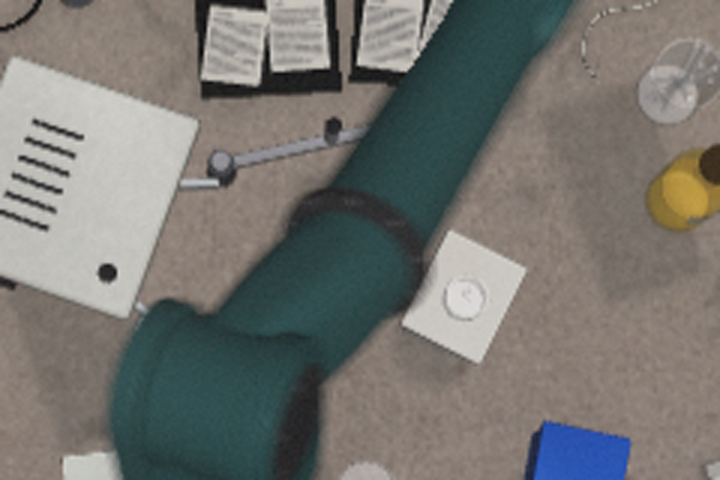

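View pics/s3.png

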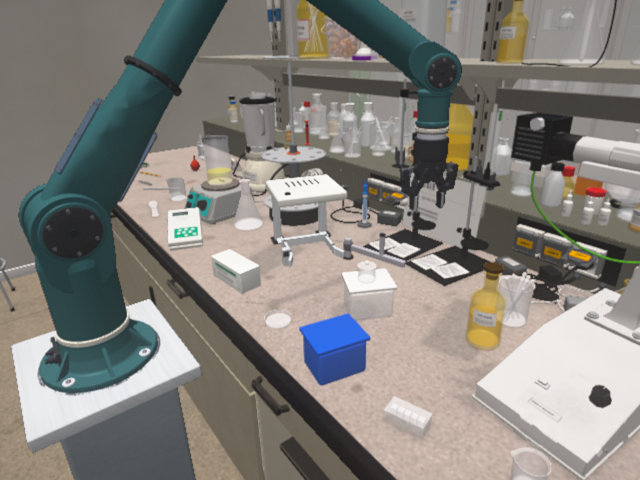

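```bash
python3 - <<'E'
from h import *
x=np.array([np.cos(np.radians(69.8)),np.sin(np.radians(69.8)),0])
r=(Ro.from_rotvec(x*25,degrees=True)*Ro.from_euler('z',88.9,degrees=True)).as_rotvec(degrees=True)
print(r)
for k in range(1,11): print((r*k/10).round(1))
h=plane('top',(350.7,172.3),107)[0]; print(h, h[:2]-[678.4,14.1])
E
```

```text
[24.99389038 11.84125374 87.36262708]
[2.5 1.2 8.7]
[ 5.   2.4 17.5]
[ 7.5  3.6 26.2]
[10.   4.7 34.9]
[12.5  5.9 43.7]
[15.   7.1 52.4]
[17.5  8.3 61.2]
[20.   9.5 69.9]
[22.5 10.7 78.6]
[25.  11.8 87.4]
[702.04184596 -96.8797808  107.        ] [  23.64184596 -110.9797808 ]
```

Emit:
{"name": "jog_arm", "arguments": {"fingers": [40,40,40,40,40,40,40,40,40,40,40,40], "linear": [[-5,-4,0],[-15,-8,0],[-23,-12,0],[-31,-17,0],[-39,-21,0],[-47,-26,0],[-55,-30,0],[-63,-34,0],[-71,-39,0],[-79,-43,0],[-79,-43,0],[-79,-43,0]], "angular": [[2.5,1.2,8.7],[5,2.4,17.5],[7.5,3.6,26.2],[10,4.7,34.9],[12.5,5.9,43.7],[15,7.1,52.4],[17.5,8.3,61.2],[20,9.5,69.9],[22.5,10.7,78.6],[25,11.8,87.4],[25,11.8,87.4],[25,11.8,87.4]]}}

```text
t: 8.65
tcp_pos: [633.5, -261.5, 228.2]
tool_rot: [-179.9, -25.0, 159.5]
wrist_force: [0.0, -0.8, -0.1]
grip_width: 40.2
```

```bash
python3 - <<'E'
from h import *
s=arm.read_state(); print(s['tcp_pos'].round(1),s['qpos'].round(0),s['tool_rot'])
M=R(s['tool_rot']); print('y az',np.degrees(np.arctan2(M[1,1],M[0,1])),M[:,1],'z',M[:,2])
O=np.array([621.8,135.8]);c,sn=np.cos(np.radians(69.8)),np.sin(np.radians(69.8))
d=s['tcp_pos'][:2]-O; print('stand',d@[c,sn],d@[-sn,c])
E
```

```text
[ 633.5 -261.5  228.2] [17. 43.  4. 82. -3. 80. 91.] [-179.94071035  -24.96730302  159.51524985]
y az 69.54027607489962 [ 0.34954871  0.93691772 -0.0009381 ] z [-0.39577151  0.1467482  -0.90654833]
stand -368.8400051194392 -148.21150243752268
```

Emit:
{"name": "jog_arm", "arguments": {"fingers": [40,40,40,40,40,40,40,40,40,40,40], "linear": [[0,0,-40],[0,0,-80],[0,0,-120],[0,0,-155],[0,0,-175],[0,0,-182],[-5,2,-182],[-10,3.5,-182],[-15,5.5,-182],[-19,7,-182],[-19,7,-182]], "angular": [[0,0,0],[0,0,0],[0,0,0],[0,0,0],[0,0,0],[0,0,0],[0,0,0],[0,0,0],[0,0,0],[0,0,0],[0,0,0]]}}

```text
t: 10.02
tcp_pos: [614.3, -254.8, 46.6]
tool_rot: [-180.0, -25.0, 159.6]
wrist_force: [0.6, 0.8, -0.6]
grip_width: 39.4
```

```bash
python3 - <<'E'
from h import *
p,d=read_camera('scene'); cv2.imwrite('pics/s4.png',cv2.resize(p[190:340,320:480,::-1],None,fx=4,fy=4,interpolation=cv2.INTER_CUBIC))
p,d=read_camera('top'); cv2.imwrite('pics/t4.png',cv2.resize(p[150:290,320:480,::-1],None,fx=4,fy=4,interpolation=cv2.INTER_CUBIC))
E
```

```text
(no output)
```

View pics/s4.png

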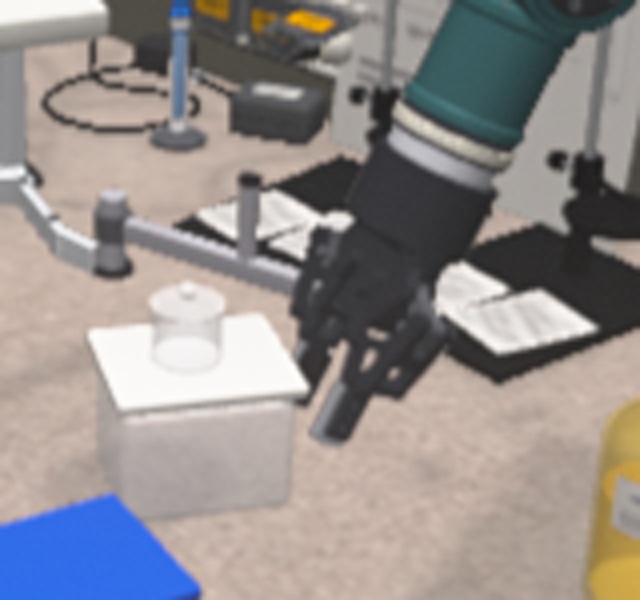

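View pics/t4.png

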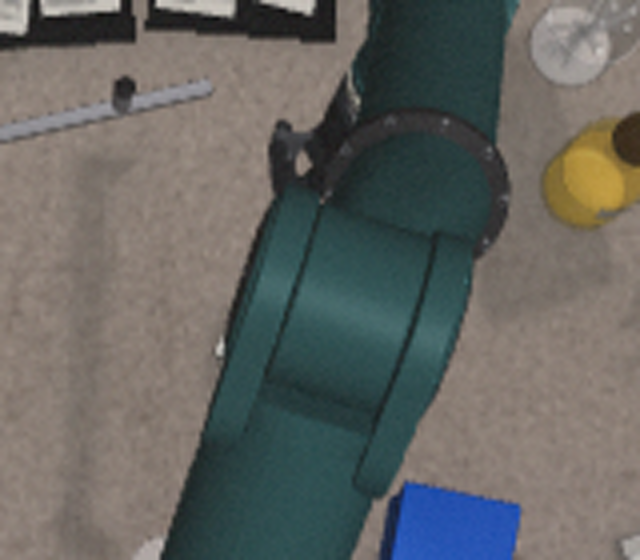

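Emit:
{"name": "jog_arm", "arguments": {"fingers": [40,40,40,40,40,40,40,40,40,40,40,40], "linear": [[-3,1,0],[-7,2.5,0],[-12,4.5,0],[-17,6,0],[-22,8,0],[-27,10,0],[-32,12,0],[-37,13.5,0],[-42,15.5,0],[-47,17,0],[-50,18.5,0],[-50,18.5,0]], "angular": [[0,0,0],[0,0,0],[0,0,0],[0,0,0],[0,0,0],[0,0,0],[0,0,0],[0,0,0],[0,0,0],[0,0,0],[0,0,0],[0,0,0]]}}

```text
t: 11.62
tcp_pos: [563.9, -236.2, 46.3]
tool_rot: [-180.0, -25.1, 159.6]
wrist_force: [-0.2, 0.4, -0.1]
grip_width: 40.2
```

```bash
python3 - <<'E'
from h import *
p,d=read_camera('scene'); cv2.imwrite('pics/s5.png',cv2.resize(p[190:340,300:460,::-1],None,fx=4,fy=4,interpolation=cv2.INTER_CUBIC))
E
```

View pics/s5.png

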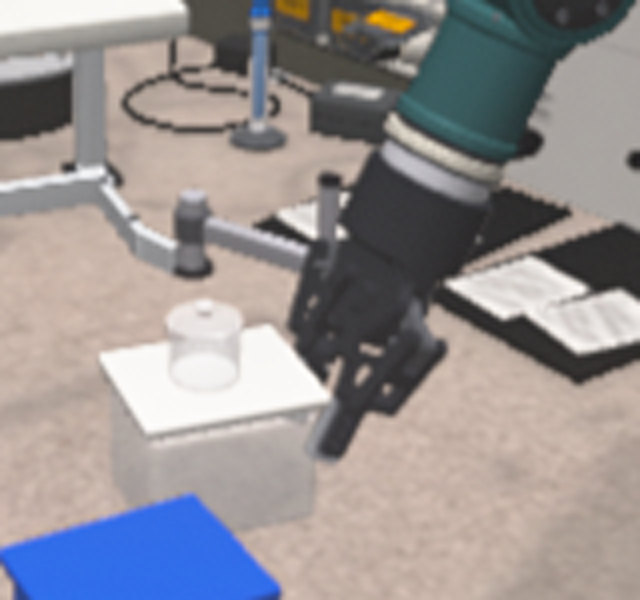

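```bash
cat >> meas.py <<'E'
O=np.array([621.8,135.8]);cc,ss=np.cos(np.radians(69.8)),np.sin(np.radians(69.8))
def st(w): d=np.atleast_2d(w)[:,:2]-O; return np.c_[d@[cc,ss],d@[-ss,cc]]
E
python3 - <<'E'
from meas import *
uv=[crop_px(x,y,300,190,4) for x,y in [(99,355),(277,325),(331,394),(150,434)]]
w=plane('scene',uv,84); s=st(w); print(s.round(1)); 
for i in range(4):
  v=s[(i+1)%4]-s[i]; print(np.hypot(*v).round(1),np.degrees(np.arctan2(v[1],v[0])).round(1))
print(s.mean(0))
b=plane('scene',crop_px(206,375,300,190,4),84);print('bottle',st(b))
E
```

```text
[[-335.7   48.4]
 [-335.5  -61.2]
 [-417.7  -58.8]
 [-424.7   47.9]]
109.6 -89.9
82.2 178.3
106.9 93.8
89.1 0.3
[-378.3909884    -5.92585595]
bottle [[-376.53114394   -1.50231193]]
```

Emit:
{"name": "jog_arm", "arguments": {"fingers": [40,40,40,40,40,40,40,40,40,40], "linear": [[-2,0.7,0],[-4.5,1.6,0],[-6,2.2,0],[-6,2.2,0],[4,-1.5,0],[25,-9,0],[50,-18,10],[65,-24,60],[65,-30,115],[65,-50,170]], "angular": [[0,0,0],[0,0,0],[0,0,0],[0,0,0],[0,0,0],[0,0,0],[0,0,0],[0,0,0],[0,0,0],[0,0,0]]}}

```text
t: 12.92
tcp_pos: [630.2, -284.8, 217.5]
tool_rot: [179.9, -25.1, 159.8]
wrist_force: [1.0, 0.7, 0.2]
grip_width: 39.8
```

```bash
python3 - <<'E'
from meas import *
s=arm.read_state(); print(s['tcp_pos'].round(1),s['qpos'].round(0))
d=np.load('pics/top0.npy');P=cloud('top',d);p=cv2.imread('pics/top0.png').astype(int)
m=(p[...,0]>p[...,2]+60)&(P[...,0]<450)&(P[...,1]<-200)
print('blue z',np.nanpercentile(P[...,2][m],[5,50,95]))
m2=m&(P[...,2]>70)
r=rect('top',m2,84); print(r, st(cv2.boxPoints(r)))
# target rotation
M=R(s['tool_rot']); ya=np.array([ss,-cc,0]); xh=np.array([cc,ss,0])
z=np.sin(np.radians(40))*xh-np.cos(np.radians(40))*np.array([0,0,1])
T=np.c_[np.cross(ya,z),ya,z]
rv=Ro.from_matrix(T@M.T).as_rotvec(degrees=True); print('rv',rv,np.linalg.norm(rv), Ro.from_matrix(T).as_euler('xyz',degrees=True))
p,d=read_camera('top'); cv2.imwrite('pics/t6.png',cv2.resize(p[150:310,300:480,::-1],None,fx=4,fy=3.6,interpolation=cv2.INTER_CUBIC))
E
```

```text
[ 630.2 -284.8  217.5] [18. 44.  4. 81. -2. 80. 92.]
blue z [78.26063926 84.03626237 90.14758987]
((352.6625671386719, -329.69769287109375), (86.86071014404297, 106.34932708740234), 77.63279724121094) [[-580.07094756  138.60782009]
 [-565.5773559    33.25076763]
 [-479.52706788   45.08835575]
 [-494.02065954  150.4454082 ]]
rv [ 15.00246618   7.01445481 -89.44471883] 90.96501686635183 [180.  -40.   69.8]
```

View pics/t6.png

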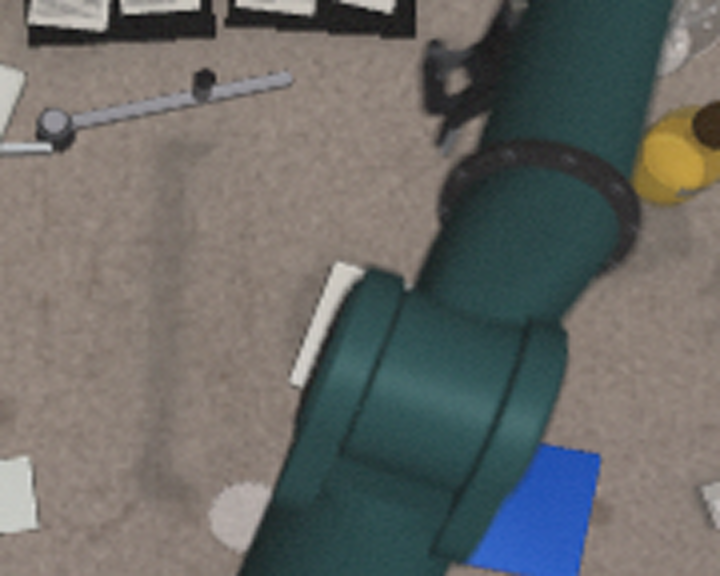

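```bash
cat >> meas.py <<'E'
def tgt(lean,yaw=0):
    a=np.radians(69.8+yaw); xh=np.array([np.cos(a),np.sin(a),0]); ya=np.array([np.sin(a),-np.cos(a),0]); l=np.radians(lean)
    z=np.sin(l)*xh-np.cos(l)*np.array([0,0,1]); return np.c_[np.cross(ya,z),ya,z]
def world(x,y): return O+x*np.array([cc,ss])+y*np.array([-ss,cc])
def rvto(T): return Ro.from_matrix(T@R(arm.read_state()['tool_rot']).T).as_rotvec(degrees=True)
E
python3 - <<'E'
from meas import *
rv=rvto(tgt(25)); print(rv,rv/10, world(-453,-14)-arm.read_state()['tcp_pos'][:2])
E
```

```text
[ 8.03225120e-01  6.42868107e-02 -8.97373566e+01] [ 8.03225120e-02  6.42868107e-03 -8.97373566e+00] [-153.85388055   -2.41092611]
```

Emit:
{"name": "jog_arm", "arguments": {"fingers": [30,30,30,30,30,30,30,30,30,30,30,30], "linear": [[-5,0,0],[-15,0,0],[-30,0,0],[-47,0,0],[-64,0,0],[-81,0,0],[-98,-1,0],[-115,-1,0],[-132,-2,0],[-148,-2,0],[-154,-2.5,0],[-154,-2.5,0]], "angular": [[0,0,-8.9],[0.2,0,-17.8],[0.3,0,-26.8],[0.3,0,-35.8],[0.4,0,-44.8],[0.5,0,-53.7],[0.6,0,-62.7],[0.6,0,-71.7],[0.7,0,-80.7],[0.8,0,-89.7],[0.8,0,-89.7],[0.8,0,-89.7]]}}

```text
t: 14.48
tcp_pos: [476.2, -289.1, 216.4]
tool_rot: [179.7, -25.6, 70.2]
wrist_force: [0.1, 0.2, 0.1]
grip_width: 30.6
```

```bash
python3 - <<'E'
from meas import *
p,d=read_camera('scene'); cv2.imwrite('pics/s7.png',cv2.resize(p[150:400,280:500,::-1],None,fx=2.4*1.0,fy=2.4,interpolation=cv2.INTER_CUBIC))
p,d=read_camera('top'); cv2.imwrite('pics/t7.png',cv2.resize(p[150:310,300:480,::-1],None,fx=4,fy=3.6,interpolation=cv2.INTER_CUBIC))
s=arm.read_state(); print(s['tcp_pos'].round(1),st(s['tcp_pos']),s['qpos'].round(0),s['tool_rot'].round(1))
E
```

```text
[ 477.2 -288.9  216.3] [[-448.55177638  -10.9558695 ]] [ 27.  30.  16. 113. -40.  55.  50.] [179.6 -25.6  70.3]
```

View pics/s7.png

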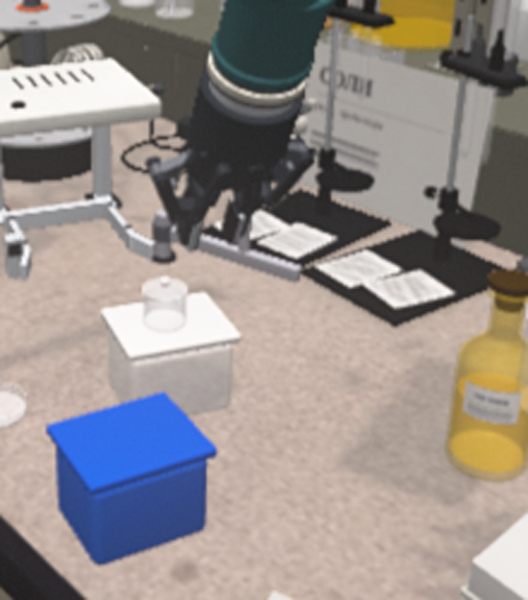

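View pics/t7.png

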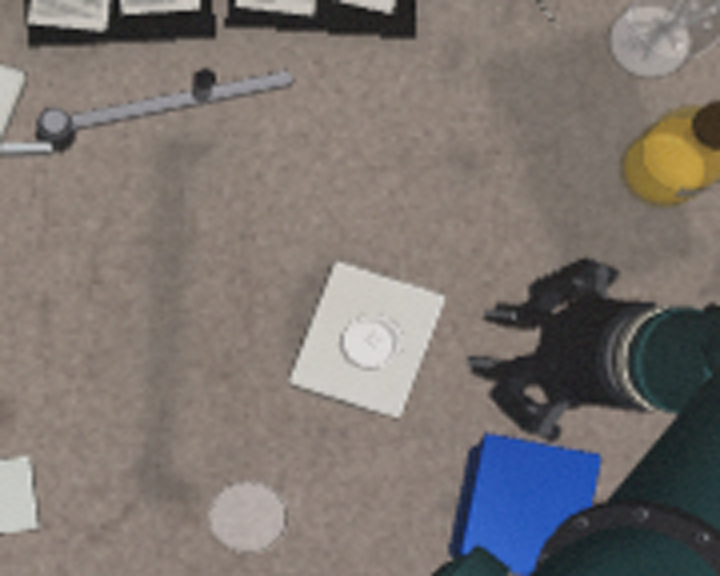

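```bash
python3 - <<'E'
from meas import *
p,d=read_camera('top');p=p[:,:,::-1].astype(int);P=cloud('top',d);X,Y,Z=P[...,0],P[...,1],P[...,2]
m=(Z>60)&(X>430)&(X<620)&(Y<-120)&(Y>-280)&((p.min(2)>125)|(Z>105))&(Z<140)
r=rect('top',m,84); print('tub',r,st(r[0]))
b=m&(Z>105);r2=rect('top',b,126);print('bottle',r2,st(r2[0]))
S=st(P.reshape(-1,3)); g=(Z.ravel()>160)&(p.max(2).ravel()<75)&(X.ravel()<600)&(S[:,0]>-560)&(S[:,0]<-400)
t=st(arm.read_state()['tcp_pos'])[0]; print('tcp',t)
q=np.c_[S[g]-t,Z.ravel()[g]-arm.read_state()['tcp_pos'][2]]
for lo in range(-100,30,10):
    k=(q[:,0]>=lo)&(q[:,0]<lo+10)
    if k.any(): print(lo,q[k][:,1].min().round(),q[k][:,1].max().round(), q[k][:,2].min().round())
E
```

```text
tub ((491.28802490234375, -214.64820861816406), (87.3164291381836, 107.40780639648438), 69.54584503173828) [[-373.95874858    1.47544274]]
bottle ((486.8382873535156, -213.75955200195312), (40.115718841552734, 40.420936584472656), 88.66221618652344) [[-374.6612369     5.95834191]]
tcp [-448.45597635  -10.90337068]
-100 -46.0 119.0 193.0
-90 -44.0 132.0 166.0
-80 -35.0 144.0 129.0
-70 -30.0 197.0 133.0
-60 -33.0 209.0 110.0
-50 -62.0 210.0 61.0
-40 -64.0 212.0 42.0
-30 -64.0 210.0 21.0
-20 -61.0 210.0 10.0
-10 -50.0 241.0 -6.0
0 -26.0 263.0 -6.0
10 -23.0 419.0 -10.0
20 151.0 431.0 349.0
```

```bash
python3 - <<'E'
from meas import *
s=arm.read_state();print(s['tcp_pos'].round(1),rvto(tgt(15)), world(-440,-18)-s['tcp_pos'][:2])
E
```

```text
[ 477.2 -288.8  216.2] [-9.88428043  3.96662059 -0.3465641 ] [9.5799705  5.48542148]
```

Emit:
{"name": "jog_arm", "arguments": {"fingers": [30,30,30,30,30,30,30,30,30], "linear": [[5,3,-5],[9.6,5.5,-20],[9.6,5.5,-50],[9.6,5.5,-80],[9.6,5.5,-110],[9.6,5.5,-135],[9.6,5.5,-155],[9.6,5.5,-166],[9.6,5.5,-166]], "angular": [[-5,2,0],[-9.9,4,-0.3],[-9.9,4,-0.3],[-9.9,4,-0.3],[-9.9,4,-0.3],[-9.9,4,-0.3],[-9.9,4,-0.3],[-9.9,4,-0.3],[-9.9,4,-0.3]]}}

```text
t: 15.75
tcp_pos: [485.2, -283.3, 49.7]
tool_rot: [-179.9, -15.0, 69.7]
wrist_force: [0.4, 0.4, 1.5]
grip_width: 29.9
```

```bash
python3 - <<'E'
from meas import *
p,d=read_camera('scene'); cv2.imwrite('pics/s8.png',cv2.resize(p[190:370,280:460,::-1],None,fx=3.3,fy=3.3,interpolation=cv2.INTER_CUBIC))
s=arm.read_state(); print(s['tcp_pos'].round(1),st(s['tcp_pos']),s['qpos'].round(0),s['tool_rot'].round(1),s['wrist_force'].round(1))
E
```

```text
[ 485.5 -283.6   50.3] [[-440.67165334  -16.85993763]] [ 25.  42.  11. 118. -45.  32.  54.] [-179.9  -15.    69.7] [-0.3  0.7 -0.4]
```

View pics/s8.png

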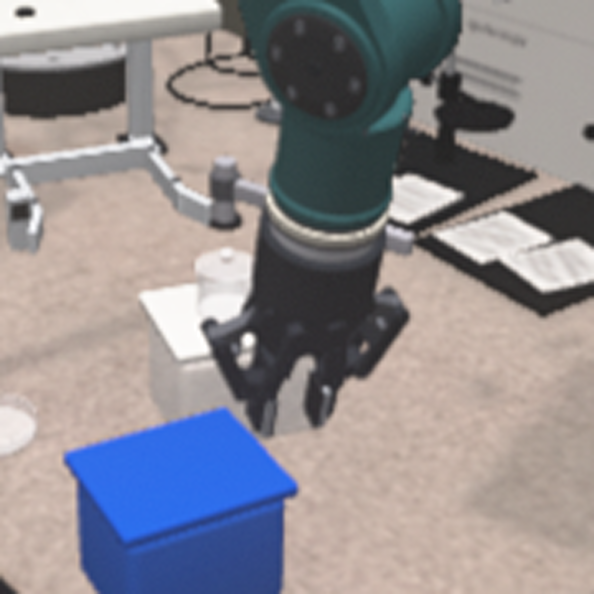

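Emit:
{"name": "jog_arm", "arguments": {"fingers": [30,30,30,30,30,30,30,30,30,30,30,30], "linear": [[1,2.8,0],[2.4,6.6,0],[3.8,10.3,0],[5.2,14.1,0],[6.9,18.8,0],[9,24.4,0],[11.4,31,0],[13.8,37.5,0],[16.2,44.1,0],[18.6,50.7,0],[21,57.3,0],[23.5,63.8,0]], "angular": [[0,0,0],[0,0,0],[0,0,0],[0,0,0],[0,0,0],[0,0,0],[0,0,0],[0,0,0],[0,0,0],[0,0,0],[0,0,0],[0,0,0]]}}

```text
t: 17.3
tcp_pos: [508.8, -219.1, 50.2]
tool_rot: [-179.9, -15.0, 69.7]
wrist_force: [0.3, -2.7, 2.3]
grip_width: 29.9
```

```bash
python3 - <<'E'
from meas import *
s=arm.read_state(); print(s['tcp_pos'].round(1),st(s['tcp_pos']),s['qpos'].round(0),s['tool_rot'].round(1),s['wrist_force'].round(1))
p,d=read_camera('scene'); cv2.imwrite('pics/s9.png',cv2.resize(p[190:370,280:460,::-1],None,fx=3.3,fy=3.3,interpolation=cv2.INTER_CUBIC))
s=arm.read_state(); print(s['tcp_pos'].round(1),st(s['tcp_pos']),rvto(tgt(40)))
E
```

```text
[ 508.8 -219.1   50.2] [[-372.13734863  -16.47187957]] [ 20.  41.   9. 120. -47.  29.  50.] [-179.9  -15.    69.7] [ 0.3 -2.7  2.3]
[ 509.2 -217.6   50.2] [[-370.54512594  -16.33287001]] [ 2.33609865e+01 -8.71921383e+00  7.08887436e-03]
```

View pics/s9.png

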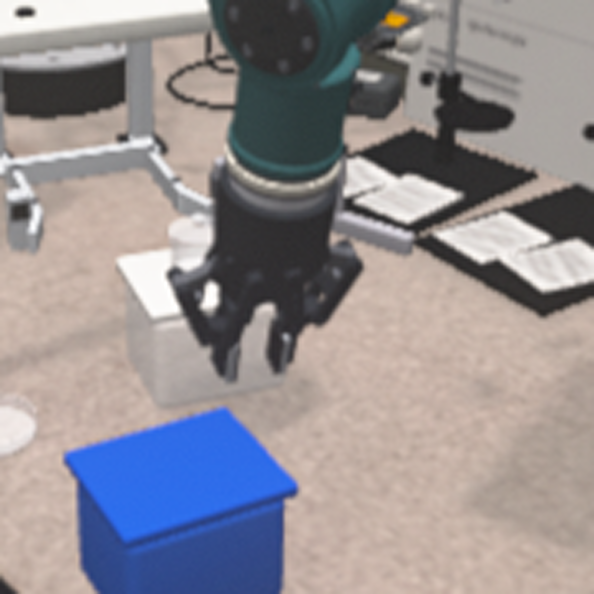

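Emit:
{"name": "jog_arm", "arguments": {"fingers": [30,30,30,30,30,30,30,30,30,30,30,30], "linear": [[2.1,5.8,-1.3],[4.2,11.5,-2.7],[6.4,17.4,-4],[8.5,23.2,-5.3],[10.6,28.9,-6.7],[12.8,34.7,-8],[15.2,41.3,-8],[17.6,47.9,-8],[20,54.4,-8],[22.4,61,-8],[24.8,67.6,-8],[27.3,74.1,-8]], "angular": [[3.9,-1.5,0],[7.8,-2.9,0],[11.7,-4.4,0],[15.6,-5.8,0],[19.5,-7.3,0],[23.4,-8.7,0],[23.4,-8.7,0],[23.4,-8.7,0],[23.4,-8.7,0],[23.4,-8.7,0],[23.4,-8.7,0],[23.4,-8.7,0]]}}

```text
t: 18.85
tcp_pos: [536.2, -145.1, 42.5]
tool_rot: [-180.0, -39.9, 69.7]
wrist_force: [-0.9, -2.6, 1.6]
grip_width: 30.2
```

```bash
python3 - <<'E'
from meas import *
s=arm.read_state(); print(s['tcp_pos'].round(1),st(s['tcp_pos']),s['qpos'].round(0),s['tool_rot'].round(1),s['wrist_force'].round(1))
p,d=read_camera('top'); cv2.imwrite('pics/t10.png',cv2.resize(p[150:290,240:440,::-1],None,fx=4,fy=4,interpolation=cv2.INTER_CUBIC))
p=p[:,:,::-1].astype(int)
p,d=read_camera('scene'); cv2.imwrite('pics/s10.png',cv2.resize(p[190:370,260:440,::-1],None,fx=3.3,fy=3.3,interpolation=cv2.INTER_CUBIC))
E
```

```text
[ 536.2 -145.1   42.5] [[-293.20161338  -16.69899718]] [ 36.  48.  -9. 119. -61.  38.  66.] [-180.   -39.9   69.7] [-0.9 -2.6  1.6]
```

View pics/t10.png

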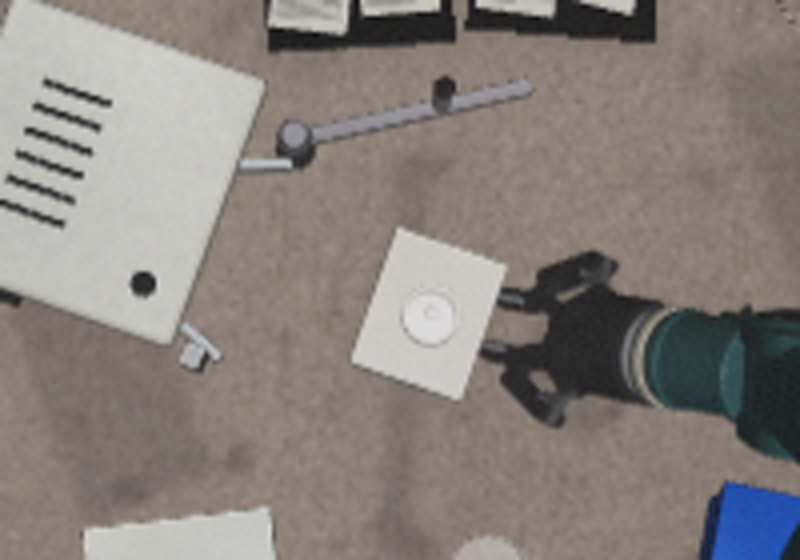

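View pics/s10.png

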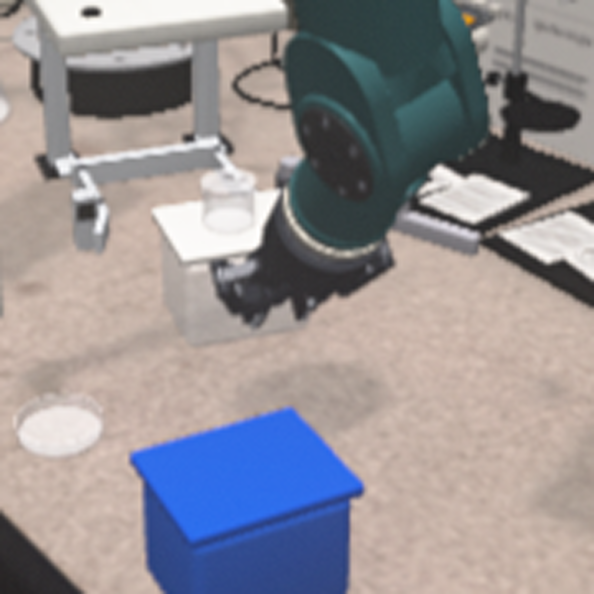

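Good: the tub is square and the bottle is centred. I'll measure the tub with a mask before it enters the bay.

```bash
python3 - <<'E'
from meas import *
p,d=read_camera('top');p=p[:,:,::-1].astype(int);P=cloud('top',d);X,Y,Z=P[...,0],P[...,1],P[...,2]
S=st(P.reshape(-1,3)).reshape(480,640,2)
m=(Z>60)&(Z<140)&(abs(S[...,0]+233)<75)&(abs(S[...,1])<75)&((p.min(2)>125)|(Z>105))
m=cv2.morphologyEx(m.astype(np.uint8),cv2.MORPH_OPEN,np.ones((3,3)))
r=rect('top',m,84); print('tub',r,st(r[0]))
s=arm.read_state(); print(st(s['tcp_pos']),s['tcp_pos'].round(1))
E
```

```text
tub ((540.3170776367188, -81.79324340820312), (87.50376892089844, 107.36707305908203), 69.76316833496094) [[-232.34564708    1.33659905]]
[[-292.51366804  -16.42495569]] [ 536.2 -144.4   42.6]
```

Emit:
{"name": "jog_arm", "arguments": {"fingers": [30,30,30,30,30,30,30,30,30,30,30,30], "linear": [[1,2.8,0],[2.8,7.5,0],[5.2,14.1,0],[7.6,20.6,0],[10,27.2,0],[12.4,33.8,0],[14.8,40.4,0],[17.3,46.9,0],[19.7,53.5,0],[22.1,60.1,0],[24.5,66.6,0],[26.9,73.2,0]], "angular": [[0,0,0],[0,0,0],[0,0,0],[0,0,0],[0,0,0],[0,0,0],[0,0,0],[0,0,0],[0,0,0],[0,0,0],[0,0,0],[0,0,0]]}}

```text
t: 20.5
tcp_pos: [563.0, -71.9, 42.2]
tool_rot: [-180.0, -39.9, 69.7]
wrist_force: [0.1, -1.6, 0.1]
grip_width: 29.7
```

```bash
python3 - <<'E'
from meas import *
s=arm.read_state(); print(s['tcp_pos'].round(1),st(s['tcp_pos']),s['qpos'].round(0),s['tool_rot'].round(1),s['wrist_force'].round(1))
E
```

```text
[563.  -71.9  42.2] [[-215.21779981  -16.56815262]] [ 31.  48. -13. 120. -67.  33.  66.] [-180.   -39.9   69.7] [ 0.1 -1.6  0.1]
```

Emit:
{"name": "jog_arm", "arguments": {"fingers": [30,30,30,30,30,30,30,30,30,30,30,30], "linear": [[2.4,6.6,0],[4.8,13.2,0],[7.2,19.8,0],[9.6,26.3,0],[12,32.9,0],[14.4,39.5,0],[16.8,46,0],[19.3,52.6,0],[21.7,59.2,0],[24.1,65.8,0],[26.5,72.3,0],[29,78.9,0]], "angular": [[0,0,0],[0,0,0],[0,0,0],[0,0,0],[0,0,0],[0,0,0],[0,0,0],[0,0,0],[0,0,0],[0,0,0],[0,0,0],[0,0,0]]}}

```text
t: 22.0
tcp_pos: [592.0, 7.0, 42.2]
tool_rot: [-180.0, -39.9, 69.7]
wrist_force: [-0.9, -2.1, -0.9]
grip_width: 30.1
```

```bash
python3 - <<'E'
from meas import *
s=arm.read_state(); print(s['tcp_pos'].round(1),st(s['tcp_pos']),s['qpos'].round(0),s['tool_rot'].round(1),s['wrist_force'].round(1))
p,d=read_camera('scene'); cv2.imwrite('pics/s11.png',cv2.resize(p[150:330,220:400,::-1],None,fx=3.3,fy=3.3,interpolation=cv2.INTER_CUBIC))
E
```

```text
[592.    7.   42.2] [[-131.2010533   -16.52170987]] [ 26.  48. -18. 120. -75.  27.  65.] [-180.   -39.9   69.7] [-0.9 -2.1 -0.9]
```

View pics/s11.png

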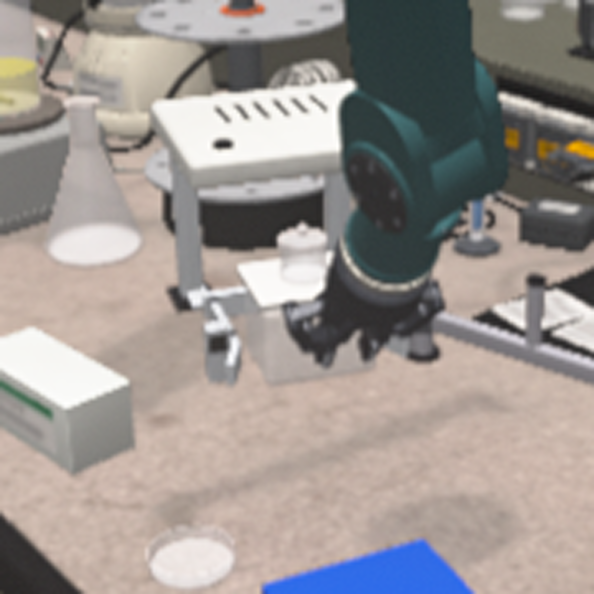

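Emit:
{"name": "jog_arm", "arguments": {"fingers": [30,30,30,30,30,30,30,30,30,30,30,30], "linear": [[0.5,1.5,0],[-1.7,-4.7,0],[-4.1,-11.3,0],[-11.6,-8.5,0],[-19.1,-5.8,0],[-16.4,1.7,0],[-15,5.5,0],[-13.3,10.2,0],[-11.2,15.8,0],[-9.1,21.5,0],[-7.1,27.1,0],[-5,32.7,0]], "angular": [[0,0,0],[0,0,0],[0,0,0],[0,0,0],[0,0,0],[0,0,0],[0,0,0],[0,0,0],[0,0,0],[0,0,0],[0,0,0],[0,0,0]]}}

```text
t: 23.55
tcp_pos: [587.0, 39.6, 42.1]
tool_rot: [-179.9, -39.9, 69.7]
wrist_force: [-0.8, -2.2, -0.2]
grip_width: 29.8
```

```bash
python3 - <<'E'
from meas import *
s=arm.read_state(); print(s['tcp_pos'].round(1),st(s['tcp_pos']),s['qpos'].round(0),s['tool_rot'].round(1),s['wrist_force'].round(1))
p,d=read_camera('scene'); cv2.imwrite('pics/s12.png',cv2.resize(p[150:330,220:400,::-1],None,fx=3.3,fy=3.3,interpolation=cv2.INTER_CUBIC))
p,d=read_camera('top'); cv2.imwrite('pics/t12.png',cv2.resize(p[140:280,200:400,::-1],None,fx=4,fy=4,interpolation=cv2.INTER_CUBIC))
s=arm.read_state(); print(s['tcp_pos'].round(1),st(s['tcp_pos']))
E
```

```text
[587.   39.6  42.1] [[-102.27530708   -0.52022293]] [ 25.  49. -22. 122. -80.  24.  68.] [-179.9  -39.9   69.7] [-0.8 -2.2 -0.2]
[587.   40.7  42.5] [[-101.23345787   -0.18153104]]
```

View pics/s12.png

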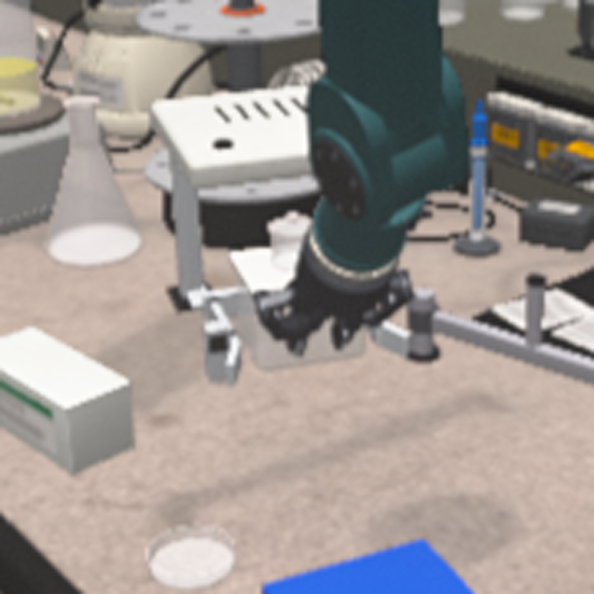

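View pics/t12.png

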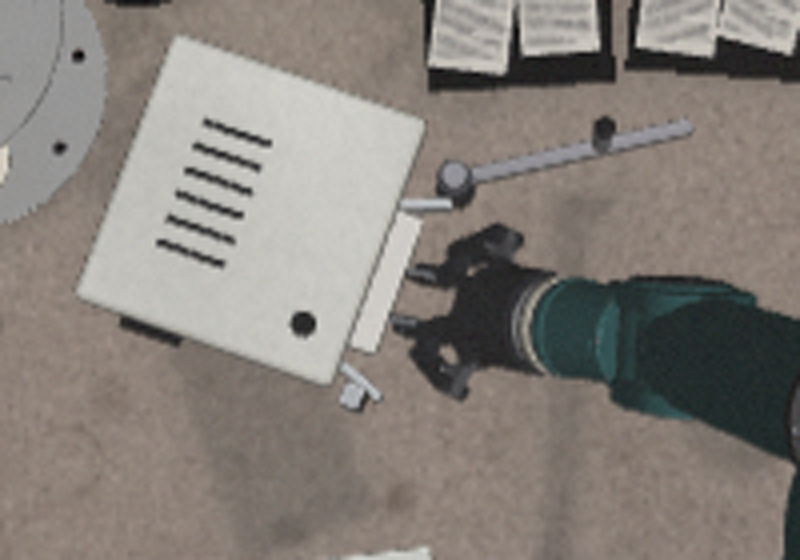

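Emit:
{"name": "jog_arm", "arguments": {"fingers": [30,30,30,30,30,30,30,30], "linear": [[1,2.8,0],[2.8,7.5,0],[4.5,12.2,0],[6.2,16.9,0],[7.9,21.6,0],[9.7,26.3,0],[11,30,0],[12.4,33.8,0]], "angular": [[-1,0.4,0],[-2,0.7,0],[-3,1.1,0],[-4,1.5,0],[-5,1.9,0],[-5.6,2.1,0],[-5.6,2.1,0],[-5.6,2.1,0]]}}

```text
t: 24.65
tcp_pos: [599.2, 73.2, 42.1]
tool_rot: [-179.9, -33.9, 69.6]
wrist_force: [-0.7, -1.9, 2.3]
grip_width: 29.7
```

```bash
python3 - <<'E'
from meas import *
s=arm.read_state(); print(s['tcp_pos'].round(1),st(s['tcp_pos']),s['qpos'].round(0),s['tool_rot'].round(1),s['wrist_force'].round(1))
E
```

```text
[599.2  73.2  42.1] [[-66.58431471  -0.38066884]] [ 17.  46. -19. 121. -78.  20.  60.] [-179.9  -33.9   69.6] [-0.7 -1.9  2.3]
```

Emit:
{"name": "jog_arm", "arguments": {"fingers": [30,30,30,30,30], "linear": [[0.7,1.9,0],[1.4,3.8,0],[2.1,5.6,0],[2.6,7,0],[2.6,7,0]], "angular": [[0,0,0],[0,0,0],[0,0,0],[0,0,0],[0,0,0]]}}

```text
t: 25.28
tcp_pos: [601.9, 80.4, 42.2]
tool_rot: [-179.9, -34.0, 69.7]
wrist_force: [0.8, -1.0, -0.4]
grip_width: 29.9
```

```bash
python3 - <<'E'
from meas import *
s=arm.read_state(); print(s['tcp_pos'].round(1),st(s['tcp_pos']),s['qpos'].round(0),s['tool_rot'].round(1),s['wrist_force'].round(1))
p,d=read_camera('scene'); cv2.imwrite('pics/s13.png',cv2.resize(p[170:290,220:380,::-1],None,fx=5,fy=5,interpolation=cv2.INTER_CUBIC))
E
```

```text
[601.9  80.4  42.2] [[-58.84799932  -0.4474012 ]] [ 16.  47. -19. 121. -78.  19.  60.] [-179.9  -34.    69.7] [ 0.8 -1.  -0.4]
```

View pics/s13.png

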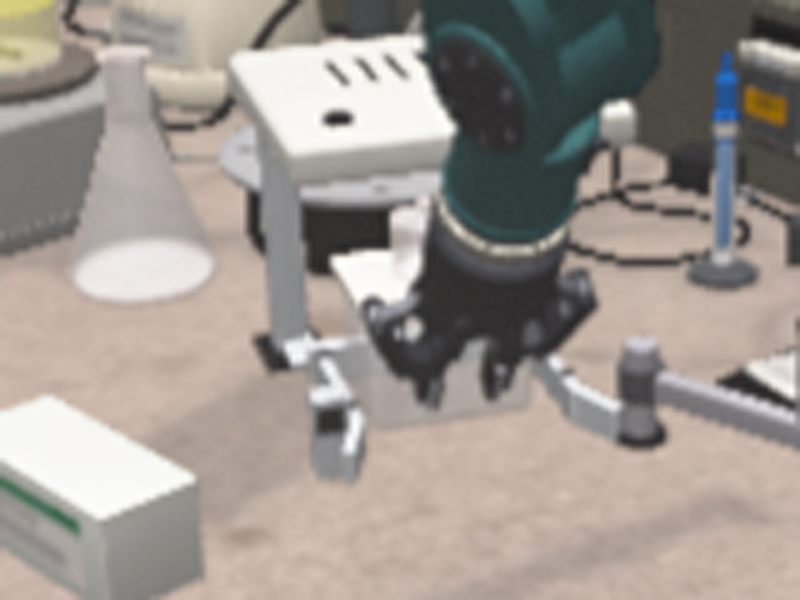

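Emit:
{"name": "jog_arm", "arguments": {"fingers": [30,30,30,30,30], "linear": [[0.4,0.9,0],[0.7,1.9,0],[1,2.8,0],[1.4,3.8,0],[1.4,3.8,0]], "angular": [[0,0,0],[0,0,0],[0,0,0],[0,0,0],[0,0,0]]}}

```text
t: 25.95
tcp_pos: [603.0, 82.5, 42.1]
tool_rot: [-180.0, -33.8, 69.6]
wrist_force: [-2.4, -5.0, 3.2]
grip_width: 30.1
```

Emit:
{"name": "jog_arm", "arguments": {"fingers": [30,30,30,30], "linear": [[0.4,0.9,0],[0.7,1.9,0],[0.9,2.5,0],[0.9,2.5,0]], "angular": [[0,0,0],[0,0,0],[0,0,0],[0,0,0]]}}

```text
t: 26.45
tcp_pos: [603.2, 82.7, 41.5]
tool_rot: [-180.0, -33.7, 69.5]
wrist_force: [-5.1, -9.3, 7.4]
grip_width: 30.0
```

Emit:
{"name": "jog_arm", "arguments": {"fingers": [30,30,30,30,60,60,60,60,60,60,60,60], "linear": [[-1.7,-4.7,0],[-6,-16,0],[-13,-35,0],[-22,-60,0],[-32,-85,5],[-40,-110,25],[-45,-125,60],[-45,-130,95],[-30,-140,120],[0,-155,130],[30,-170,130],[50,-185,130]], "angular": [[0,0,0],[0,0,0],[0,0,0],[0,0,0],[0,0,0],[0,0,0],[0,0,0],[0,0,0],[0,0,0],[0,0,0],[0,0,0],[0,0,0]]}}

```text
t: 27.95
tcp_pos: [654.4, -101.1, 172.4]
tool_rot: [-180.0, -33.9, 69.6]
wrist_force: [-0.2, 0.8, -0.3]
grip_width: 60.2
```

```bash
python3 - <<'E'
from meas import *
p,d=read_camera('scene'); cv2.imwrite('pics/s14.png',cv2.resize(p[170:290,240:400,::-1],None,fx=5,fy=5,interpolation=cv2.INTER_CUBIC))
p,d=read_camera('top'); cv2.imwrite('pics/t14.png',cv2.resize(p[140:280,220:420,::-1],None,fx=4,fy=4,interpolation=cv2.INTER_CUBIC))
s=arm.read_state(); print(s['tcp_pos'].round(1),st(s['tcp_pos']),s['qpos'].round(0),s['tool_rot'].round(1),s['wrist_force'].round(1))
print(world(-193.7,-156.3))
E
```

```text
[ 655.6 -102.8  172. ] [[-212.31439046 -114.08770329]] [ 19.  38.   0. 107. -50.  47.  37.] [179.9 -33.8  69.5] [ 0.1 -0.8  0.9]
[701.60219831 -99.95620701]
```

View pics/s14.png

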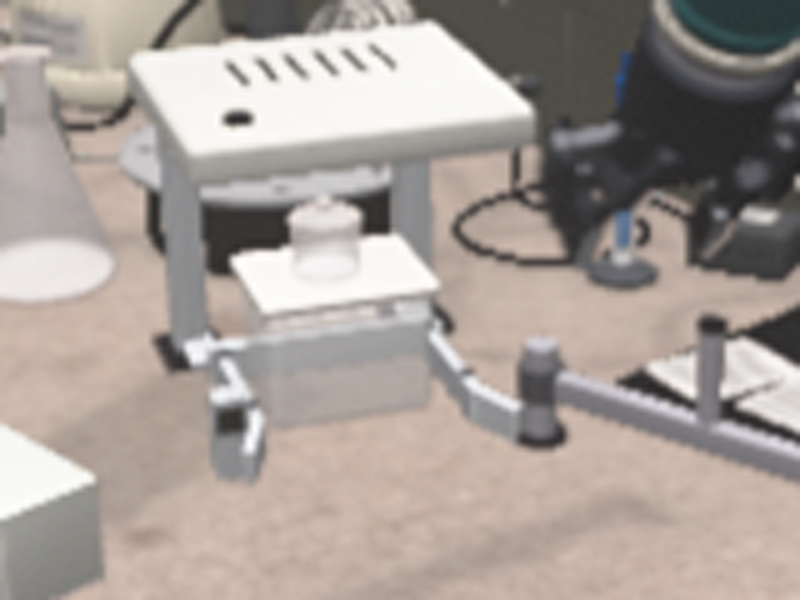

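View pics/t14.png

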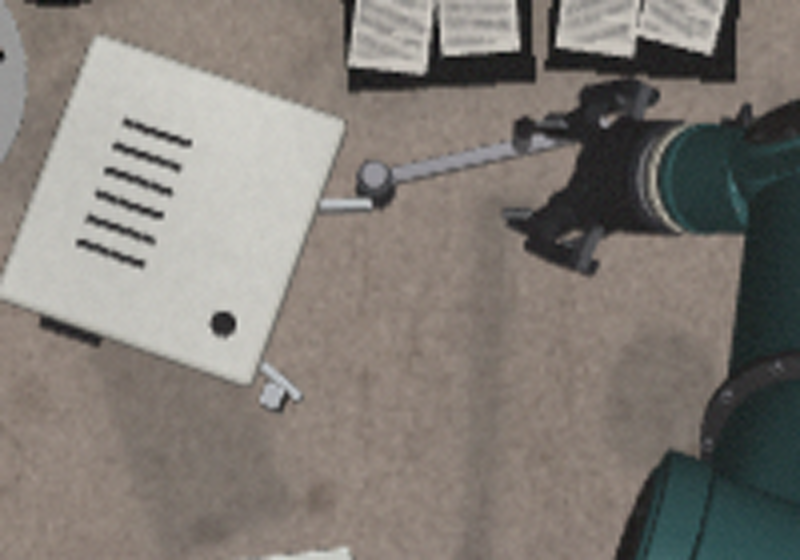

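```bash
python3 - <<'E'
from meas import *
uv=[crop_px(x,y,240,170,5) for x,y in [(231,252),(401,238),(440,286),(266,309)]]
s=st(plane('scene',uv,84)); print(s.round(1), s.mean(0))
for i in range(4):
  v=s[(i+1)%4]-s[i]; print(np.hypot(*v).round(1),np.degrees(np.arctan2(v[1],v[0])).round(1))
print('bottle',st(plane('scene',crop_px(325,268,240,170,5),84)))
# pin top by two views
print(st(plane('scene',crop_px(712,322,240,170,5),107)),plane('scene',crop_px(712,322,240,170,5),107))
E
```

```text
[[ 45.5  52.8]
 [ 32.4 -51.5]
 [-48.4 -51. ]
 [-47.1  53.1]] [-4.40258863  0.84692944]
105.1 -97.2
80.7 179.6
104.1 89.3
92.6 -0.2
bottle [[1.19711766 5.27422986]]
[[-196.43267758 -156.03814171]] [[ 700.41285748 -102.43038666  107.        ]]
```

Emit:
{"name": "jog_arm", "arguments": {"fingers": [60,60,60,60,60,60,60,60,30,8,8,8], "linear": [[12,-25,-2],[26.7,-49.7,-5],[26.7,-49.7,-5],[30,-40,-20],[34.4,-28.7,-38],[40.2,-13,-63],[46,2.8,-88],[46,2.8,-88],[46,2.8,-88],[46,2.8,-88],[46,2.8,-88],[46,2.8,-88]], "angular": [[0,0,0],[0,0,0],[0,0,0],[0,0,0],[0,0,0],[0,0,0],[0,0,0],[0,0,0],[0,0,0],[0,0,0],[0,0,0],[0,0,0]], "force": 20}}

```text
t: 29.55
tcp_pos: [701.1, -97.9, 85.2]
tool_rot: [179.9, -33.9, 69.6]
wrist_force: [0.4, -3.7, 3.9]
grip_width: 14.1
```

```bash
python3 - <<'E'
from meas import *
p,d=read_camera('scene'); cv2.imwrite('pics/s15.png',cv2.resize(p[170:290,280:440,::-1],None,fx=5,fy=5,interpolation=cv2.INTER_CUBIC))
s=arm.read_state(); print(s['tcp_pos'].round(1),st(s['tcp_pos']),s['qpos'].round(0),s['tool_rot'].round(1),s['wrist_force'].round(1),s['grip_width'])
E
```

```text
[701.1 -97.9  85.2] [[-191.93335548 -155.11416791]] [ 19.  47.  -2. 103. -53.  42.  41.] [179.9 -33.9  69.6] [-0.  -3.9  4.4] 13.855743284518882
```

View pics/s15.png

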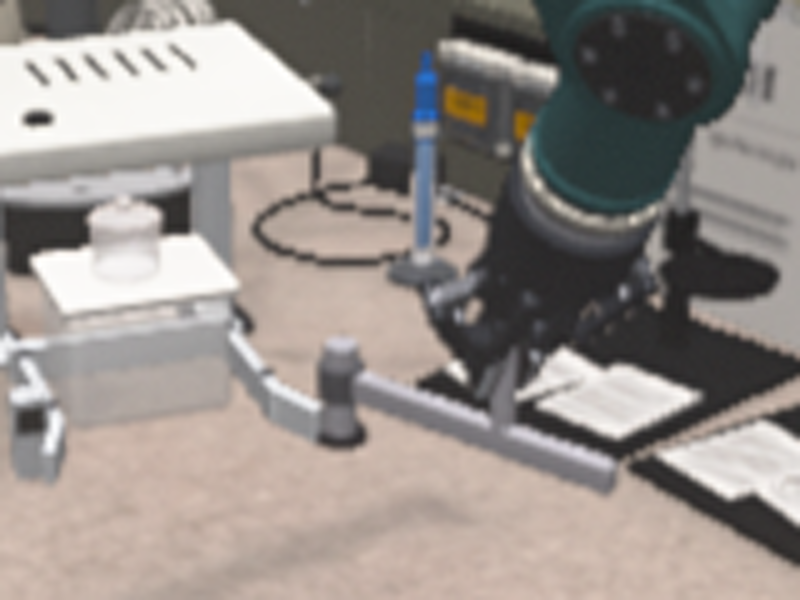

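```bash
python3 - <<'E'
from meas import *
H=np.array([679.5,14.1])
for i,a in enumerate(np.linspace(121.6,1.6,25)):
    w=np.radians(159.8+a); q=H+115*np.array([np.cos(w),np.sin(w)])+[-.6,-1.6]
    print(i,round(a,1),(q-[701.6,-100]).round(1), q.round(1))
E
```

```text
0 121.6 [ 0.  -0.2] [ 701.6 -100.2]
1 116.6 [-9.9 -1.8] [ 691.7 -101.8]
2 111.6 [-19.9  -2.5] [ 681.7 -102.5]
3 106.6 [-29.9  -2.3] [ 671.7 -102.3]
4 101.6 [-39.9  -1.2] [ 661.7 -101.2]
5 96.6 [-49.7   0.7] [651.9 -99.3]
6 91.6 [-59.4   3.5] [642.2 -96.5]
7 86.6 [-68.7   7.1] [632.9 -92.9]
8 81.6 [-77.7  11.5] [623.9 -88.5]
9 76.6 [-86.3  16.7] [615.3 -83.3]
10 71.6 [-94.4  22.6] [607.2 -77.4]
11 66.6 [-102.    29.2] [599.6 -70.8]
12 61.6 [-109.    36.4] [592.6 -63.6]
13 56.6 [-115.3   44.3] [586.3 -55.7]
14 51.6 [-120.9   52.6] [580.7 -47.4]
15 46.6 [-125.7   61.4] [575.9 -38.6]
16 41.6 [-129.8   70.5] [571.8 -29.5]
17 36.6 [-133.   80.] [568.6 -20. ]
18 31.6 [-135.4   89.8] [566.2 -10.2]
19 26.6 [-137.    99.7] [ 5.646e+02 -3.000e-01]
20 21.6 [-137.7  109.7] [563.9   9.7]
21 16.6 [-137.5  119.7] [564.1  19.7]
22 11.6 [-136.4  129.7] [565.2  29.7]
23 6.6 [-134.5  139.5] [567.1  39.5]
24 1.6 [-131.7  149.2] [569.9  49.2]
```

Emit:
{"name": "jog_arm", "arguments": {"fingers": [8,8,8,8,8,8,8,8,8,8,8,8], "linear": [[-10,-1.8,0],[-20,-2.5,0],[-30,-2.3,0],[-40,-1.2,0],[-49.7,0.7,0],[-59.4,3.5,0],[-68.7,7,0],[-77.7,11.5,0],[-86.3,16.7,0],[-94.4,22.6,0],[-102,29.2,0],[-109,36.4,0]], "angular": [[0,0,0],[0,0,0],[0,0,0],[0,0,0],[0,0,0],[0,0,0],[0,0,0],[0,0,0],[0,0,0],[0,0,0],[0,0,0],[0,0,0]]}}

```text
t: 31.1
tcp_pos: [591.4, -58.2, 84.7]
tool_rot: [-180.0, -34.0, 69.7]
wrist_force: [5.4, 3.1, 4.3]
grip_width: 13.7
```

```bash
python3 - <<'E'
from meas import *
s=arm.read_state(); print(s['tcp_pos'].round(1),st(s['tcp_pos']),s['qpos'].round(0),s['tool_rot'].round(1),s['wrist_force'].round(1),s['grip_width'])
E
```

```text
[591.4 -58.2  84.7] [[-192.50394276  -38.48305867]] [ 23.  42.  -8. 118. -60.  33.  52.] [-180.   -34.    69.7] [5.4 3.1 4.3] 13.737983276135084
```

Emit:
{"name": "jog_arm", "arguments": {"fingers": [8,8,8,8,8,8,8,8,8,8,8], "linear": [[-6.3,7.9,0],[-11.9,16.2,0],[-16.7,25,0],[-20.8,34,0],[-24,43.6,0],[-26.4,53.4,0],[-28,63.3,0],[-28.7,73.3,0],[-28.5,83.3,0],[-27.4,93.3,0],[-26.5,98,0]], "angular": [[0,0,0],[0,0,0],[0,0,0],[0,0,0],[0,0,0],[0,0,0],[0,0,0],[0,0,0],[0,0,0],[0,0,0],[0,0,0]]}}

```text
t: 32.48
tcp_pos: [567.6, 36.3, 84.6]
tool_rot: [179.7, -33.8, 69.6]
wrist_force: [5.3, -4.9, 8.3]
grip_width: 13.0
```

```bash
python3 - <<'E'
from meas import *
p,d=read_camera('scene'); cv2.imwrite('pics/s16.png',cv2.resize(p[170:290,230:390,::-1],None,fx=5,fy=5,interpolation=cv2.INTER_CUBIC))
s=arm.read_state(); print(s['tcp_pos'].round(1),st(s['tcp_pos']),s['qpos'].round(0),s['tool_rot'].round(1),s['wrist_force'].round(1),s['grip_width'])
E
```

```text
[567.7  36.8  84.7] [[-111.62401377   16.56529562]] [ 20.  41. -17. 124. -72.  23.  56.] [179.7 -33.8  69.6] [ 7.  -3.2  5.5] 13.306183965325006
```

View pics/s16.png

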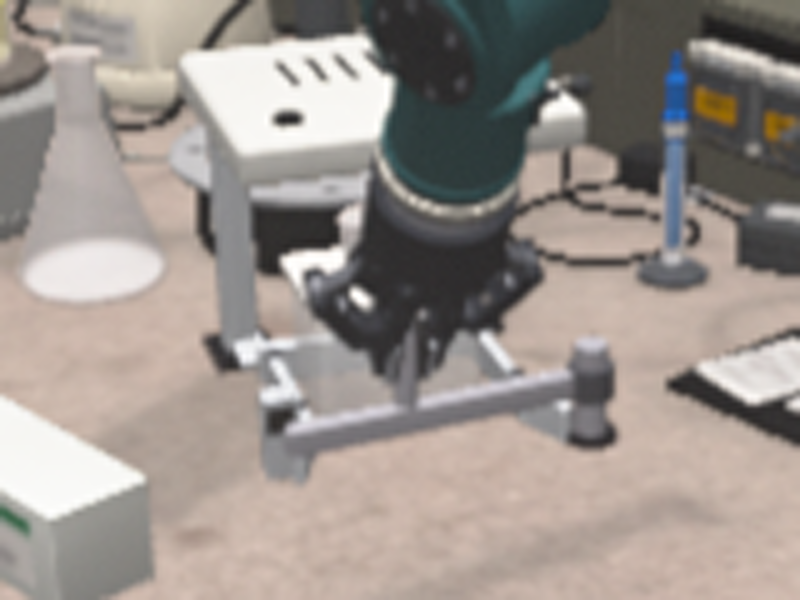

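Emit:
{"name": "jog_arm", "arguments": {"fingers": [8,8,8,8,8,8,8], "linear": [[0.9,2.9,0],[1.9,5.7,0],[2.8,8.6,0],[3.8,11.4,0],[4.7,14.2,0],[5.7,17,0],[5.7,17,0]], "angular": [[0,0,0],[0,0,0],[0,0,0],[0,0,0],[0,0,0],[0,0,0],[0,0,0]]}}

```text
t: 33.4
tcp_pos: [571.2, 48.1, 84.0]
tool_rot: [179.7, -33.5, 69.4]
wrist_force: [-2.5, -13.0, 19.5]
grip_width: 13.1
```

```bash
python3 - <<'E'
from meas import *
p,d=read_camera('scene'); cv2.imwrite('pics/s17.png',cv2.resize(p[170:290,230:390,::-1],None,fx=5,fy=5,interpolation=cv2.INTER_CUBIC))
s=arm.read_state(); print(s['tcp_pos'].round(1),st(s['tcp_pos']),s['qpos'].round(0),s['tool_rot'].round(1),s['wrist_force'].round(1),s['grip_width'])
E
```

```text
[571.2  48.   84. ] [[-99.86012763  17.20066986]] [ 19.  41. -17. 124. -73.  22.  55.] [179.7 -33.5  69.4] [ -1.7 -14.1  19.7] 13.192977183302956
```

View pics/s17.png

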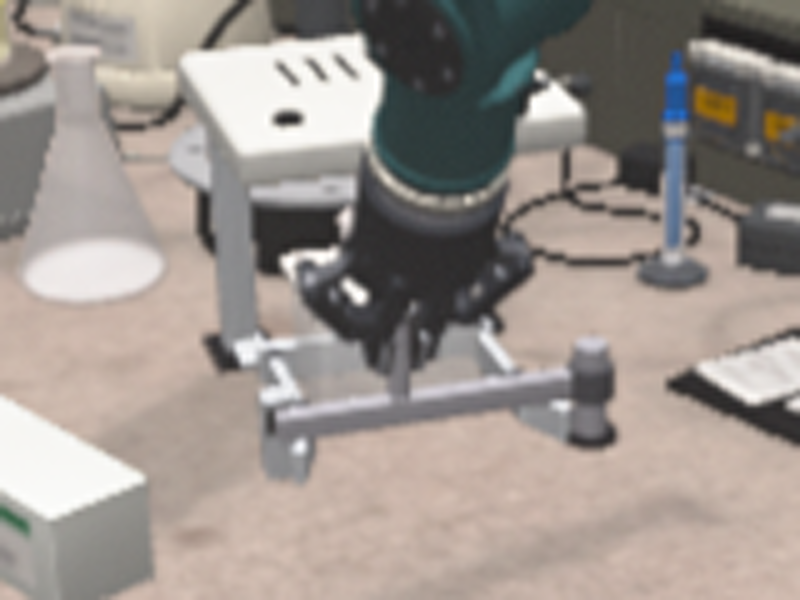

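Emit:
{"name": "jog_arm", "arguments": {"fingers": [8,40,40,40,40,40,40,40,40], "linear": [[-1.5,-4,0],[-2.5,-7,0],[-2.5,-7,0],[-2.5,-7,0],[-8,-22,24],[-14,-38,49],[-20,-54,75],[-30,-80,100],[-45,-120,125]], "angular": [[0,0,0],[0,0,0],[0,0,0],[0,0,0],[0,0,0],[0,0,0],[0,0,0],[0,0,0],[0,0,0]]}}

```text
t: 34.58
tcp_pos: [524.4, -63.1, 209.8]
tool_rot: [-179.8, -34.0, 69.9]
wrist_force: [0.0, -1.0, -0.6]
grip_width: 40.1
```

```bash
python3 - <<'E'
from meas import *
p,d=read_camera('scene'); cv2.imwrite('pics/s18.png',cv2.resize(p[170:290,230:390,::-1],None,fx=5,fy=5,interpolation=cv2.INTER_CUBIC))
p,d=read_camera('top'); cv2.imwrite('pics/t18.png',cv2.resize(p[170:250,260:340,::-1],None,fx=7,fy=7,interpolation=cv2.INTER_CUBIC))
s=arm.read_state(); print(s['tcp_pos'].round(1),st(s['tcp_pos']),s['qpos'].round(0),s['wrist_force'].round(1),s['grip_width'])
H=world(-95,-95)
for a in (0,2,4,8):
  w=np.radians(159.8+a); u=np.array([np.cos(w),np.sin(w)])
  f=np.r_[H+187*u,47]; h=np.r_[H+115*u,107]; 
  for n,o,sc in (('top',(260,170),7),('scene',(230,170),5)):
    q=proj(n,[f,h]); print(a,n,((q-o+.5)*sc-.5).round(0).tolist())
E
```

```text
[525.2 -69.6 210.5] [[-226.12642236   19.73179073]] [ 23.  27.  -4. 123. -52.  42.  42.] [ 0.4  0.1 -0.3] 40.263514426260926
0 top [[231.0, 508.0], [282.0, 332.0]]
0 scene [[271.0, 412.0], [393.0, 295.0]]
2 top [[245.0, 513.0], [291.0, 335.0]]
2 scene [[274.0, 417.0], [395.0, 298.0]]
4 top [[260.0, 517.0], [300.0, 338.0]]
4 scene [[277.0, 421.0], [397.0, 301.0]]
8 top [[289.0, 525.0], [319.0, 343.0]]
8 scene [[285.0, 431.0], [402.0, 306.0]]
```

View pics/s18.png

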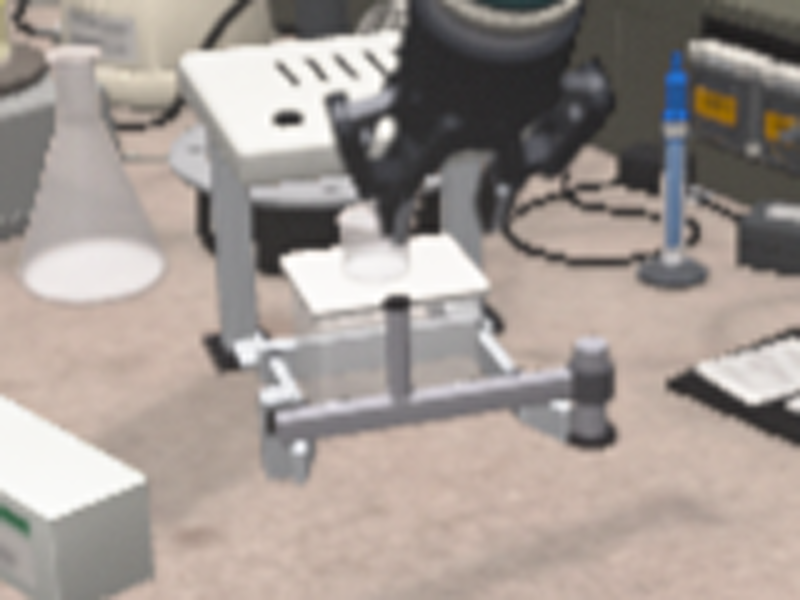

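View pics/t18.png

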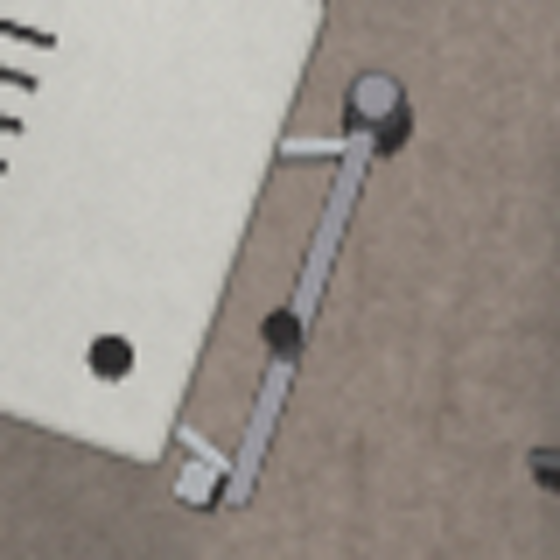

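```bash
python3 - <<'E'
from meas import *
p,d=read_camera('top'); g=p.astype(int)
# bar: bluish-lilac grey vs brown worktop: blue>=red
m=((g[...,2]-g[...,0])>-6)&(g.sum(2)>270)&(g.sum(2)<560)
out=[]
for v in range(192,241):
    u=np.arange(260,340); lo=314-(v-190)*0.33
    k=[x for x in range(int(lo-6),int(lo+7)) if m[v,x]]
    if k: out.append((np.mean(k),v,len(k)))
o=np.array(out)
cv2.imwrite('pics/m18.png',cv2.resize((m[170:250,260:340]*255).astype(np.uint8),None,fx=6,fy=6,interpolation=cv2.INTER_NEAREST))
for rng in ((196,212),(222,240),(196,240)):
    k=(o[:,1]>=rng[0])&(o[:,1]<=rng[1])&(o[:,2]<=6)
    w=plane('top',o[k][:,:2],47)[:,:2]; L=cv2.fitLine(w.astype(np.float32),cv2.DIST_HUBER,0,.01,.01).ravel()
    print(rng,k.sum(),np.degrees(np.arctan2(L[1],L[0]))%180-159.8, st(L[2:]))
w=st(plane('top',o[:,:2],47)); print(np.c_[o,w].round(1)[::4])
E
```

```text
(196, 212) 17 1.1129456 [[-93.96693228 -34.72572411]]
(222, 240) 19 1.3786926 [[-94.66370296  55.73347971]]
(196, 240) 43 0.4058075 [[-94.36781328  14.87376167]]
[[309.8 192.    5.  -91.9 -70. ]
 [309.  196.    3.  -93.8 -57.6]
 [307.5 200.    4.  -93.7 -44.4]
 [306.5 204.    4.  -95.  -31.8]
 [304.5 208.    4.  -93.5 -18.2]
 [303.5 212.    4.  -94.8  -5.6]
 [303.  216.    1.  -97.5   6.4]
 [299.5 222.    4.  -93.8  27.2]
 [298.5 226.    4.  -95.1  39.7]
 [296.5 230.    4.  -93.6  53.2]
 [295.5 234.    4.  -94.9  65.7]
 [294.5 238.    4.  -96.2  78.1]]
```

View pics/m18.png

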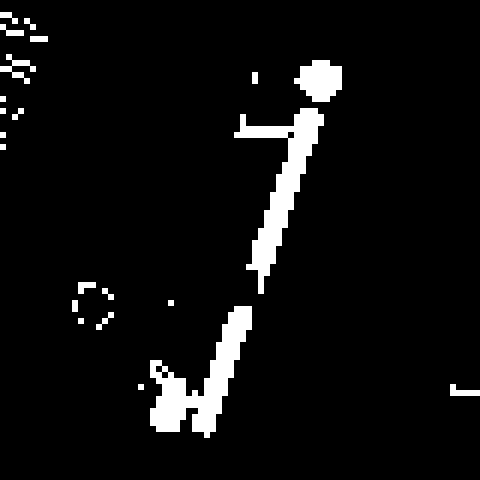

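Emit:
{"name": "jog_arm", "arguments": {"fingers": [0,0,0,0,0,0,0,0,0,0,0], "linear": [[0,0,-50],[0,0,-95],[5,14,-120],[17,47,-120],[28,76,-120],[31,85,-120],[33,91,-120],[35,96,-120],[37,101,-120],[38.3,104,-120],[38.3,104,-120]], "angular": [[0,0,0],[0,0,0],[0,0,0],[0,0,0],[0,0,0],[0,0,0],[0,0,0],[0,0,0],[0,0,0],[0,0,0],[0,0,0]]}}

```text
t: 36.1
tcp_pos: [561.9, 32.4, 87.3]
tool_rot: [180.0, -33.3, 69.2]
wrist_force: [-6.4, -10.9, 2.4]
grip_width: 0.2
```

```bash
python3 - <<'E'
from meas import *
s=arm.read_state(); print(s['tcp_pos'].round(1),st(s['tcp_pos']),s['qpos'].round(0),s['wrist_force'].round(1),s['grip_width'])
E
```

```text
[561.9  32.4  87.3] [[-117.73957708   20.4907244 ]] [ 19.  40. -16. 125. -72.  24.  55.] [ -6.4 -10.9   2.4] 0.1623844624612598
```

Emit:
{"name": "jog_arm", "arguments": {"fingers": [0,0,0,0,0,0,0,0,0,0], "linear": [[-1.5,-4,0],[-5,-12,0],[-12,-32,5],[-22,-60,30],[-32,-85,70],[-40,-110,115],[-50,-140,160],[-50,-180,200],[-50,-200,210],[-50,-200,210]], "angular": [[0,0,0],[0,0,0],[0,0,0],[0,0,0],[0,0,0],[0,0,0],[0,0,0],[0,0,0],[0,0,0],[0,0,0]]}}

```text
t: 37.35
tcp_pos: [513.5, -163.2, 300.4]
tool_rot: [179.9, -33.9, 69.5]
wrist_force: [-0.2, 0.4, -0.5]
grip_width: 0.3
```

```bash
python3 - <<'E'
from meas import *
p,d=read_camera('scene'); cv2.imwrite('pics/s19.png',cv2.resize(p[170:290,230:390,::-1],None,fx=5,fy=5,interpolation=cv2.INTER_CUBIC))
p,d=read_camera('top'); cv2.imwrite('pics/t19.png',p[:,:,::-1]); g=p.astype(int)
m=((g[...,2]-g[...,0])>-6)&(g.sum(2)>270)&(g.sum(2)<560); o=[]
for v in list(range(196,213))+list(range(222,241)):
    lo=314-(v-190)*0.33; k=[x for x in range(int(lo-6),int(lo+7)) if m[v,x]]
    if 0<len(k)<=6:o.append((np.mean(k),v))
w=plane('top',o,47)[:,:2]; L=cv2.fitLine(w.astype(np.float32),cv2.DIST_HUBER,0,.01,.01).ravel(); print('gate',np.degrees(np.arctan2(L[1],L[0]))%180-159.8)
s=arm.read_state(); print(s['t'],s['tcp_pos'].round(1),s['wrist_force'].round(1))
E
```

```text
gate -0.09786987
37.45 [ 512.7 -159.6  298.8] [-0.4  0.9 -1. ]
```

View pics/s19.png

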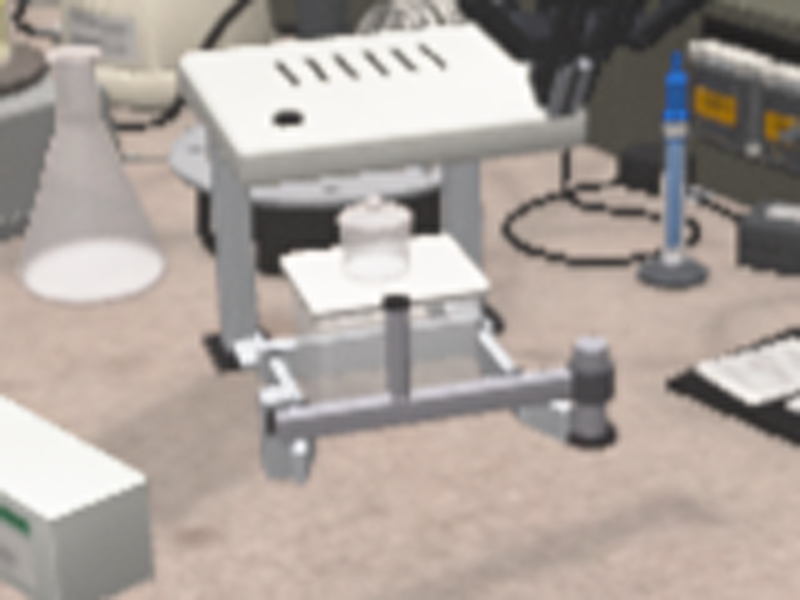

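View pics/t19.png

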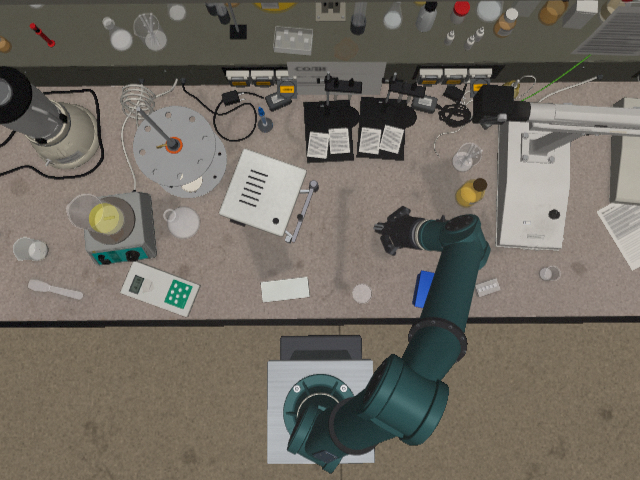

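```bash
python3 - <<'E'
from h import *
s=arm.read_state(); print(s['joint_velocities'].round(1)); print(arm.hand_in())
E
```

```text
[-0.9  0.6 -1.   0.9 -0.1 -0.1 -0.1]
the job is handed in; nothing more can be done
None
```

I swung the gate open to about 122°, slid the tub home against the back stop, and then swung the gate shut. The job was handed in at about t = 37 s.

To get the tub home I first squared it up with a side push, then slid it between the rails with a leaning two-finger push. I re-centred the fingers part-way so they would clear the hinge post.

**Last checks**
- **Tub:** it stopped moving while the push force rose to about 12 N, so it is seated on the stop. Its front lid edge measured square to within about 1°.
- **Bottle:** it is upright and near the middle of the lid.
- **Gate:** after a final push of about 13 N against its stop, its angle read -0.1°, which is shut within measurement error.
- **Bystanders:** the flask, amber bottle and card box look unmoved in the last top view.
- **Arm:** it was clear of everything, though still settling slightly at about 1°/s.

**What went wrong or disagreed**
- **First pinch on the handle:** it was about 15 mm off, because the previous move had ended short of its target. It nudged the gate slightly. I corrected it before opening the gate.
- **Tub position at home:** the scene camera puts the tub's centre about 4 mm short of home. It had read about 5 mm short against the top camera earlier. The arm's own position suggests about 3 mm past. I relied on the contact force.

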